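# Hang the red-lidded screw jar on the double hook

## Task

Lift the jar with the red lid out of the wooden tote by its handle, stand it upright on the black mat and let go of it. Then take it by the jar itself, so that the handle is free, and hang it by its handle over both prongs of the hook, left hanging still and clear of the bench. It is glass: grip it lightly, do not drop or knock it, and leave the blue-lidded jar and the other things on the bench where they are.

Things in the scene. Friction and masses are not known exactly. Their poses are not given: they have to be found in the camera images.
- red_jar: Closed glass jar with red lid, 0.21-0.42 kg. Origin: centre of underside, z up. Glass 60 mm dia to height 76, lid 62 mm dia from 76 to 94. On the lid a rigid upside-down U handle of 8 mm round steel bar in the jar's y-z plane: uprights at y = -24 and +24 mm, top bar along y, its axis at height 128 mm. Window under the bar 40 mm wide (y), 30 mm high, open along the jar's x.
- red_jar_bar (a point): Middle of the red jar's handle bar, on the bar's axis (128 mm above the jar's underside); axes as the jar's.
- blue_jar: The same jar with a blue lid, in the tote's other cell: to be left there. Origin: centre of its underside.
- tote: Fixed wooden tote, 86 (x) by 164 mm (y), origin at centre of underside, z up. Two 70 x 70 mm cells at y = -39 and +39 mm, one jar in each (either way round), handle bar roughly along the tote's y. Floor 8 mm thick. Walls 8 mm thick: the two across x 100 mm high, the three along x (y = -78, 0, +78) 118 mm high, so a jar there can only be grasped across its handle bar.
- mat: Fixed black rubber mat, 160 x 160 mm, 4 mm thick; origin at the centre of its underside, z up.
- hook_stand: Fixed green stand with double hook. Origin on the bench below the hook's seat; prongs point to its -x (roughly to the robot). Two level 6 mm round orange prongs at y = -9 and +9 mm, tops 225 mm high, from back plate (x = +79 mm) to x = -24, then bent up to tips at x = -30, 237 mm high. Post 18 mm dia at x = +95, 237 mm high. Base plate 12 mm high, x +30 to +160, y -60 to +60.
- hook_seat (a point): Seat of the hook: midway between the two prongs at the level of their tops (225 mm high), 24 mm behind the bend; axes as the hook stand's. A hanging bar's axis lies 4 mm above it, anywhere between the bend and the back plate.
- spray_can: Yellow can, 52 mm diameter, 120 mm tall, bystander; origin at the centre of its underside.
- tape_roll: Yellow roll of tape lying flat, 80 mm diameter, 24 mm high, bystander; origin at the centre of its underside.
- screwdriver: Screwdriver with a red handle lying on the bench, about 200 mm long along its x axis, bystander.

How it is judged:
By the outcome, as a careful person would: the job done as asked, in the order asked, and still so for the second after the job is handed in, with the robot touching nothing.
It also fails if it takes over 72 s, if anything falls off the work surface, if the arm or the gripper's body presses on something with over 40 N, if the wrist force passes 120 N, or if a joint passes its speed limit or range.

## Robot

A 7-joint arm with a two-finger parallel gripper is mounted at the origin on the work surface. World frame = base frame: x ahead of the robot, y to its left, z up, the work surface at z = 0. Lengths are in m, angles in rad, forces in N, time in s.
With the tool pointing down it reaches from about 0.425 to 0.95 m from the base axis. Payload 4.7 kg.
Tool frame: the origin (TCP) lies on the centre line of the jaws, within the pads' length; the fingertips stand 22 mm ahead of it and the grasp point (between the pads) lies 3 mm ahead of it; z points along the fingers, y is the line along which they close (so a half turn about z gives the same grasp; the last joint's range is limited). The gripper opens to 87 mm and grips with 3 to 60 N. Pads are 19 mm wide; open, the fingers measure 117 mm over their backs; the gripper's body (75 mm by 190 mm) begins 51 mm behind the grasp point.
Start: joints at [1.279, 0.469, -0.049, 1.532, 0.024, 1.141, -0.082], TCP at [0.175, -0.652, 0.245] pointing down, gripper open.
Joint ranges: [-2.59, 2.59], [-0.33, 1.99], [-1.39, 1.29], [0.1, 2.45], [-1.04, 4.18], [0.21, 1.99], [-2.66, 2.66]. Speed limits (rad/s): [2.57, 2.57, 3.14, 3.14, 3.14, 3.14, 3.14].

## Interface

Orientations are given as a 3x3 rotation matrix whose columns are the frame's x, y, z axes.
In Python, from rig import manip gives the robot as it stands.
- The arm moves only by the tool move_arm, never from a script. Its argument "motion" is a list of rows, each a list of 3 entries, a list of its own where there are three numbers: the turn, a rotation vector about the tool's x, y, z in rad, then the shift along the tool's x, y, z in m, then the finger opening in m, from 0 to 0.087. A call has 1 to 10 rows; each row shifts and turns the commanded pose from where the row before left it, along the tool's axes as they then stand; what a row does not reach is not made up. A row lasts 1/10 s, in which the tool goes at most 50 mm and 8.59 degrees, less where a joint would pass 70% of its speed; a pose out of reach is approached as far as the arm can. A call with a gripper value outside its range is refused whole. The fingers move at their own pace and stop on an object; "squeeze" is the grip in N (left out, the last holds). Time passes only in rows, so rows that do not move let the fingers close. It gives the time, the measured TCP pose, the force, the opening and the grip force at its end, in the units of the state.
- manip.get_state(): the state, without advancing time (a new reading comes with each control period).
- manip.read_camera(name): name is "scene" or "top" or "wrist"; returns the picture (400x640x3 uint8, red, green, blue); there is no depth.
- manip.calibration(name): a dict with "mtx" (3x3 intrinsics, pixels), "k1" (the pictures are not rectified: a ray, as slopes to the right and down, at radius r is drawn at 1 + k1 r^2 times it, then the intrinsics apply), "R" (3x3) and "t" (3): a world point X has camera coordinates R X + t. Camera axes: x right, y down, z forward; pixel columns grow to the right and rows downward; lengths in m; the calibration is good to about 2 mm. A picture is of the moment at which its call begins: read the wrist's pose just before it. calibration takes no time and is no camera call; for the wrist camera it gives the pose at the moment of the call.
- manip.close_job(): hands the job in; it is judged then, once.
The state is a dict: "clock": time; "joint_pos": joint angles; "joint_vel": joint speeds; "joint_torque": joint torques, N m; "ee_pos": TCP position; "ee_rot": TCP orientation; "force": force on the tool from outside, world axes, zero at the start; "torque": the same for the moment, N m; "opening": opening from 0.0 (shut) to 1.0 (fully open); "grasp_force": force on a finger pad.
Only numpy, scipy, OpenCV 4.12 (cv2) and the standard library are available. Lean on these libraries where they do the work, as an engineer would, in place of code of your own. Each camera call takes 0.05 s, during which the arm holds its last target. There are 200 camera calls.

## Working session

There is one attempt and no reset: what is moved stays moved. The work goes in short steps, Python scripts to look and compute and a tool call to move; the robot and the scene stay as the last step left them, time stands still between calls to the robot, and variables do not carry over. Pictures are saved under pics/ and viewed, at most 10 in all, crops included, and the job is handed in when it is done.

Besides the shell and the picture viewer there is one more tool, called after "Request:" by a JSON object that holds its "method" and its "body", one argument or row to a line. move_arm: Moves the arm, as the interface text tells. Its arguments: {"type":"object","properties":{"motion":{"type":"array"},"squeeze":{"type":"number"}},"required":["motion"]}

```bash
mkdir -p pics; ls; python3 - <<'E'
from rig import manip
import cv2,numpy as np
s=manip.get_state();print({k:np.round(v,3).tolist() for k,v in s.items()})
for n in ["scene","top"]:
    im=manip.read_camera(n);cv2.imwrite(f"pics/{n}0.png",im[:,:,::-1]);c=manip.calibration(n)
    print(n,{k:np.round(v,3).tolist() for k,v in c.items()})
E
```

```text
pics
{'clock': 0.0, 'joint_pos': [1.279, 0.469, -0.049, 1.534, 0.024, 1.141, -0.082], 'joint_vel': [-0.0, -0.001, 0.0, 0.0, 0.0, -0.001, -0.0], 'joint_torque': [-0.0, -50.798, -0.08, -23.616, -0.061, 0.038, 0.0], 'ee_pos': [0.175, -0.651, 0.244], 'ee_rot': [[0.966, 0.26, -0.001], [0.26, -0.966, 0.002], [-0.0, -0.002, -1.0]], 'force': [0.437, -0.32, -0.747], 'torque': [0.012, -0.023, 0.044], 'grasp_force': 0.0, 'opening': 0.999}
scene {'mtx': [[415.605, 0.0, 310.165], [0.0, 415.605, 195.763], [0.0, 0.0, 1.0]], 'k1': 0.02, 'R': [[0.689, 0.725, 0.008], [0.479, -0.446, -0.756], [-0.545, 0.525, -0.654]], 't': [-0.412, -0.12, 1.503]}
top {'mtx': [[377.605, 0.0, 321.256], [0.0, 377.605, 196.456], [0.0, 0.0, 1.0]], 'k1': -0.048, 'R': [[0.022, -1.0, -0.01], [-0.984, -0.02, -0.176], [0.176, 0.013, -0.984]], 't': [0.012, 0.58, 1.104]}
```

View pics/scene0.png

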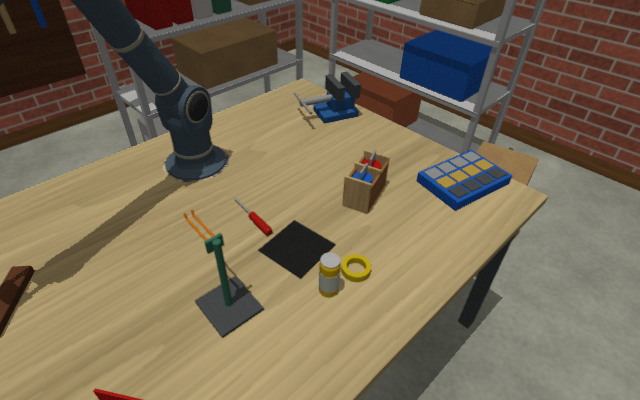

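View pics/top0.png

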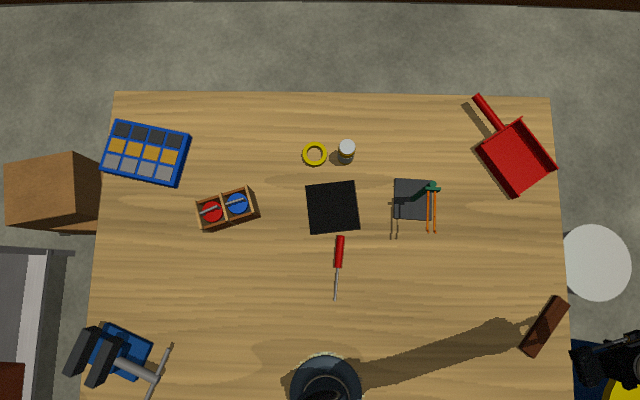

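```bash
cat > h.py <<'E'
import cv2,numpy as np
from rig import manip
def snap(n,name=None):
    c=manip.calibration(n);im=manip.read_camera(n)
    if name: cv2.imwrite(f"pics/{name}.png",im[:,:,::-1])
    return im,c
def ray(c,uv):
    uv=np.atleast_2d(uv).astype(float);K=np.array(c["mtx"])
    p=cv2.undistortPoints(uv[:,None],K,np.array([c["k1"],0,0,0.]))[:,0]
    d=np.c_[p,np.ones(len(p))]@np.array(c["R"]);o=-np.array(c["R"]).T@np.array(c["t"])
    return o,d/np.linalg.norm(d,axis=1)[:,None]
def onz(c,uv,z):
    o,d=ray(c,uv);return o+d*((z-o[2])/d[:,2])[:,None]
def proj(c,X):
    return cv2.projectPoints(np.atleast_2d(X).astype(float),cv2.Rodrigues(np.array(c["R"]))[0],np.array(c["t"],float),np.array(c["mtx"]),np.array([c["k1"],0,0,0.]))[0][:,0]
def tri(c1,u1,c2,u2):
    o1,d1=ray(c1,u1);o2,d2=ray(c2,u2);out=[]
    for a,b in zip(d1,d2):
        A=np.c_[a,-b];s=np.linalg.lstsq(A,o2-o1,rcond=None)[0]
        p,q=o1+a*s[0],o2+b*s[1];out.append(np.r_[(p+q)/2,np.linalg.norm(p-q)])
    return np.array(out)
def hsv(im): return cv2.cvtColor(im,cv2.COLOR_RGB2HSV)
def mask(im,lo,hi,roi=None):
    m=cv2.inRange(hsv(im),np.array(lo),np.array(hi))
    if roi: z=np.zeros_like(m);x0,y0,x1,y1=roi;z[y0:y1,x0:x1]=m[y0:y1,x0:x1];m=z
    return m
def big(m):
    cs=cv2.findContours(m,cv2.RETR_EXTERNAL,cv2.CHAIN_APPROX_NONE)[0]
    return max(cs,key=cv2.contourArea)
def cen(m):
    M=cv2.moments(m,True);return np.array([M["m10"],M["m01"]])/max(M["m00"],1)
E
python3 - <<'E'
from h import *
np.set_printoptions(precision=4,suppress=True)
im,c=snap("top");si,sc=snap("scene")
mm=mask(im,(0,0,0),(180,255,50),(295,170,370,245));r=cv2.minAreaRect(big(mm));b=cv2.boxPoints(r);P=onz(c,b,.004)
print("mat",r,P,P.mean(0))
mm=mask(si,(0,0,0),(180,255,50),(250,215,340,280));r=cv2.minAreaRect(big(mm));print("mat scene centre",onz(sc,r[0],.004))
red=mask(im,(0,150,80),(8,255,255),(195,190,225,232));red2=mask(im,(172,150,80),(180,255,255),(195,190,225,232));red|=red2
rs=mask(si,(0,150,80),(8,255,255),(340,145,395,190))|mask(si,(172,150,80),(180,255,255),(340,145,395,190))
a,b=cv2.minEnclosingCircle(big(red))[0],cv2.minEnclosingCircle(big(rs))[0]
print("red",a,b,onz(c,a,.1),tri(c,[a],sc,[b]))
bl=mask(im,(100,120,60),(125,255,255),(220,185,255,225));a=cv2.minEnclosingCircle(big(bl))[0];print("blue",a,onz(c,a,.102))
o1=mask(im,(8,150,120),(18,255,255),(420,180,445,240));o2=mask(si,(8,150,120),(18,255,255),(175,200,225,250))
ys,xs=np.nonzero(o1);print("or top",len(xs),xs.min(),xs.max(),ys.min(),ys.max())
P=onz(c,np.c_[xs,ys],.225);print(P.min(0),P.max(0),P.mean(0))
d=np.linalg.svd(P[:,:2]-P[:,:2].mean(0))[2];print("dir",d[0])
ys,xs=np.nonzero(o2);Q=onz(sc,np.c_[xs,ys],.225);print("scene",len(xs),Q.min(0),Q.max(0),Q.mean(0))
print(np.linalg.svd(Q[:,:2]-Q[:,:2].mean(0))[2][0])
v=cv2.resize(im[170:250,185:265],None,fx=6,fy=6,interpolation=2);w=cv2.resize(si[200:340,170:270],None,fx=3,fy=3.43,interpolation=2)[:480]
cv2.imwrite("pics/a.png",np.hstack([v,w])[:,:,::-1])
E
```

```text
mat ((332.1585693359375, 206.92684936523438), (49.362892150878906, 49.80461883544922), 83.6598129272461) [[ 0.6243  0.0783  0.004 ]
 [ 0.6455 -0.0803  0.004 ]
 [ 0.488  -0.0984  0.004 ]
 [ 0.4675  0.0566  0.004 ]] [ 0.5563 -0.0109  0.004 ]
mat scene centre [[ 0.5554 -0.0123  0.004 ]]
red (211.40541076660156, 211.0180206298828) (376.0, 164.0) [[0.5215 0.3441 0.1   ]] [[0.5262 0.3498 0.1001 0.0141]]
blue (237.14382934570312, 203.0890350341797) [[0.5463 0.269  0.102 ]]
or top 199 426 436 191 233
[ 0.4596 -0.2747  0.225 ] [ 0.5693 -0.2485  0.225 ] [ 0.5111 -0.2626  0.225 ]
dir [-0.9993  0.0369]
scene 185 [ 0.4438 -0.2755  0.225 ] [ 0.5527 -0.243   0.225 ] [ 0.5009 -0.2619  0.225 ]
[ 0.9972 -0.0742]
```

View pics/a.png

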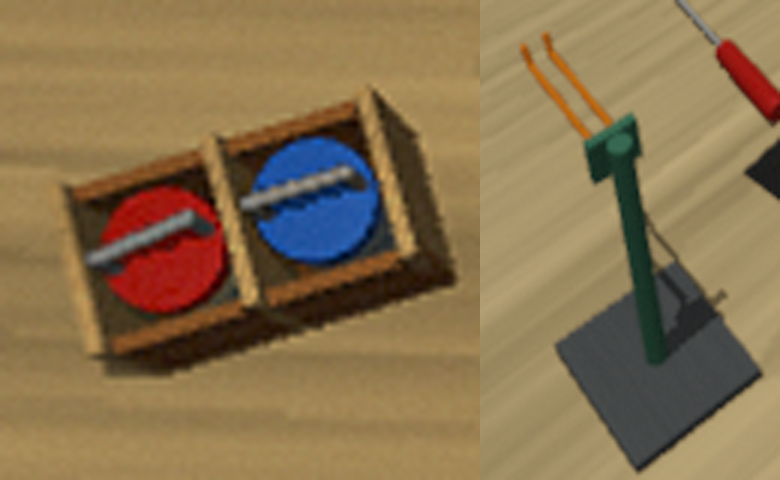

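Request:
{"method": "move_arm", "body": {
  "motion": [
    [[0,0,0],[0,0,-0.04],0.087],
    [[0,0,0],[0,0,-0.045],0.087],
    [[0,0,-0.075],[0.05,0,0],0.087],
    [[0,0,-0.075],[0.05,0,0],0.087],
    [[0,0,-0.075],[0.05,0,0],0.087],
    [[0,0,-0.075],[0.05,0,0],0.087],
    [[0,0,-0.075],[0.05,0,0],0.087],
    [[0,0,-0.075],[0.05,0,0],0.087],
    [[0,0,-0.075],[0.05,0,0],0.087],
    [[0,0,-0.075],[0.05,0,0],0.087]
  ],
  "squeeze": 8
}}

```text
clock: 1.2
ee_pos: [0.5178, -0.4529, 0.3291]
ee_rot: [[0.648, 0.762, -0.0], [0.762, -0.648, 0.0], [-0.0, -0.0, -1.0]]
force: [1.1, -0.6, 0.7]
opening: 1.004
grasp_force: 0.0
```

Request:
{"method": "move_arm", "body": {
  "motion": [
    [[0,0,-0.075],[0.05,0,0],0.087],
    [[0,0,-0.075],[0.05,0,0],0.087],
    [[0,0,-0.075],[0.05,0,0],0.087],
    [[0,0,-0.075],[0.05,0,0],0.087],
    [[0,0,-0.075],[0.05,0,0],0.087],
    [[0,0,-0.075],[0.05,0,0],0.087],
    [[0,0,-0.075],[0.05,0,0],0.087],
    [[0,0,-0.075],[0.05,0,0],0.087],
    [[0,0,-0.075],[0.05,0,0],0.087],
    [[0,0,-0.075],[0.05,0,0],0.087]
  ]
}}

```text
clock: 2.2
ee_pos: [0.6934, 0.0029, 0.3291]
ee_rot: [[-0.045, 0.999, -0.0], [0.999, 0.045, -0.0], [-0.0, -0.0, -1.0]]
force: [1.2, -0.1, 0.4]
opening: 1.0
grasp_force: 0.0
```

```bash
python3 - <<'E'
from h import *
im,c=snap("wrist","w1");s=manip.get_state();np.set_printoptions(precision=4,suppress=True)
print(s["clock"],s["joint_pos"],s["ee_pos"],s["ee_rot"]);print(c)
o=-np.array(c["R"]).T@np.array(c["t"]);print("cam",o,"in tool",np.array(s["ee_rot"]).T@(o-s["ee_pos"]))
E
```

```text
2.25 [ 0.2633  0.4995 -0.537   1.3509  0.2436  1.3571 -0.2091] [0.692  0.0163 0.3296] [[-0.0615  0.9981 -0.0007]
 [ 0.9981  0.0615  0.0096]
 [ 0.0097 -0.0001 -1.    ]]
{'mtx': array([[334.8026,   0.    , 322.8238],
       [  0.    , 334.8026, 194.0732],
       [  0.    ,   0.    ,   1.    ]]), 'k1': -0.018322046064285953, 'R': array([[ 0.999 ,  0.045 ,  0.0004],
       [ 0.0436, -0.9681,  0.2467],
       [ 0.0115, -0.2465, -0.9691]]), 't': array([-0.6925, -0.0784,  0.4633])}
cam [0.6899 0.0695 0.4686] in tool [ 0.0546  0.0011 -0.1385]
```

View pics/w1.png

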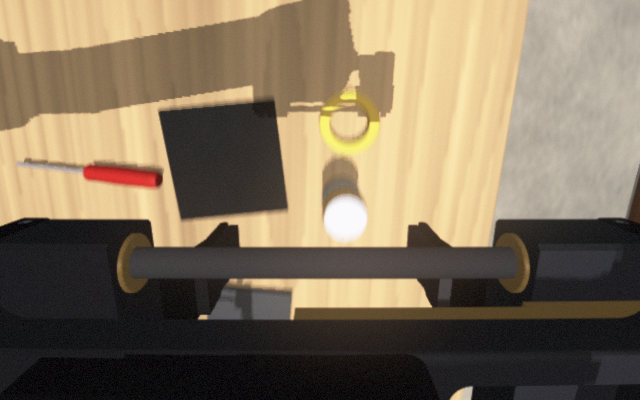

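Request:
{"method": "move_arm", "body": {
  "motion": [
    [[0,0,0],[0.04,-0.019,0],0.087],
    [[0,0,0],[0.04,-0.019,0],0.087],
    [[0,0,0],[0.04,-0.019,0],0.087],
    [[0,0,0],[0.04,-0.019,0],0.087],
    [[0,0,0],[0.04,-0.019,0],0.087],
    [[0,0,0],[0.04,-0.019,0],0.087],
    [[0,0,0],[0.04,-0.019,0],0.087],
    [[0,0,-0.14],[0,0,0],0.087],
    [[0,0,-0.14],[0,0,0],0.087],
    [[0,0,0],[0,0,0],0.087]
  ]
}}

```text
clock: 3.25
ee_pos: [0.5484, 0.2753, 0.3293]
ee_rot: [[-0.317, 0.949, -0.0], [0.949, 0.317, -0.0], [-0.0, -0.001, -1.0]]
force: [-0.2, 0.1, 0.2]
opening: 0.995
grasp_force: 0.0
```

Request:
{"method": "move_arm", "body": {
  "motion": [
    [[0,0,0],[0,0,0],0.087],
    [[0,0,0],[0,0,0],0.087]
  ]
}}

```text
clock: 3.45
ee_pos: [0.5489, 0.2747, 0.3294]
ee_rot: [[-0.314, 0.95, -0.0], [0.95, 0.314, -0.0], [-0.0, -0.0, -1.0]]
force: [-0.7, -0.2, 0.9]
opening: 0.997
grasp_force: 0.0
```

```bash
cat >> h.py <<'E'
import pickle
def keep(n,tag,png=False):
    s=manip.get_state();im,c=snap(n,tag if png else None);pickle.dump((im,c,s),open(tag+".pkl","wb"));return im,c,s
np.set_printoptions(precision=4,suppress=True)
E
python3 - <<'E'
from h import *
im,c,s=keep("wrist","w2",True);print(s["clock"],s["joint_pos"],s["ee_pos"],s["ee_rot"])
E
```

```text
3.45 [-0.0352  0.3862 -0.6815  1.5448  0.249   1.2994 -0.4288] [0.5489 0.2747 0.3294] [[-0.3136  0.9496 -0.0001]
 [ 0.9496  0.3136 -0.0003]
 [-0.0002 -0.0002 -1.    ]]
```

View pics/w2.png

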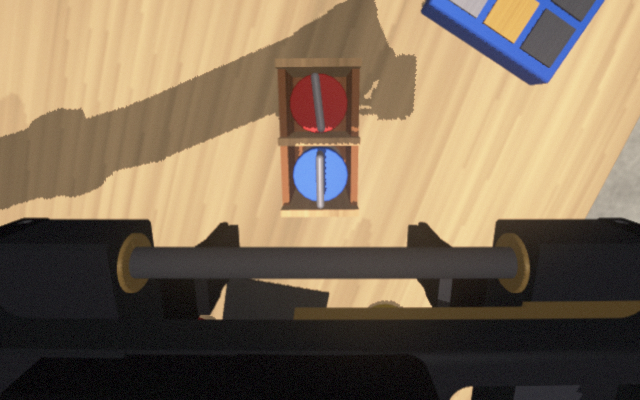

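Request:
{"method": "move_arm", "body": {
  "motion": [
    [[0,0,0],[0,-0.05,0],0.087],
    [[0,0,0],[0,-0.03,0],0.087],
    [[0,0,0],[0,0,0],0.087],
    [[0,0,0],[0,0,0],0.087]
  ]
}}

```text
clock: 3.9
ee_pos: [0.473, 0.2497, 0.3301]
ee_rot: [[-0.315, 0.949, 0.002], [0.949, 0.315, -0.0], [-0.001, 0.002, -1.0]]
force: [-0.4, -0.8, 0.1]
opening: 1.0
grasp_force: 0.0
```

```bash
cat > bar.py <<'E'
from h import *
def lid(im,bounds=(200,20,440,215)):
    m=mask(im,(0,150,50),(9,255,255),bounds)|mask(im,(170,150,50),(180,255,255),bounds)
    m=cv2.morphologyEx(m,cv2.MORPH_CLOSE,np.ones((11,11),np.uint8));k=big(m)
    hull=np.zeros_like(m);cv2.drawContours(hull,[cv2.convexHull(k)],-1,255,-1)
    return cv2.minEnclosingCircle(k),hull
def bar(im,L):
    (u,v),r=L
    x0,y0=int(u-1.1*r),int(v-1.15*r);x1,y1=int(u+1.1*r),int(v+1.15*r)
    m=mask(im,(0,0,70),(180,75,255),(x0,y0,x1,y1))
    m=cv2.morphologyEx(m,cv2.MORPH_OPEN,np.ones((3,3),np.uint8))
    k=big(m);z=np.zeros_like(m);cv2.drawContours(z,[k],-1,255,-1);return z,cv2.minAreaRect(k)
E
python3 - <<'E'
from bar import *
im2,c2,s2=keep("wrist","w3",True);im,c,s=pickle.load(open("w2.pkl","rb"))
print(s2["ee_pos"]);E=[];Ls=[]
for a in (im,im2):
    L,_=lid(a);z,r=bar(a,L);print(L,r);b=cv2.boxPoints(r);b=b[np.argsort(b[:,1])]
    E.append(np.array([b[:2].mean(0),b[2:].mean(0)]));Ls.append([L[0]])
print(E);print("ends",tri(c,E[0],c2,E[1]));print("mid",tri(c,[E[0].mean(0)],c2,[E[1].mean(0)]));print("lid",tri(c,Ls[0],c2,Ls[1]))
print(onz(c,E[0],.136),onz(c2,E[1],.136))
w=np.hstack([x[60:140,260:420] for x in (im,im2)]);cv2.imwrite("pics/b.png",cv2.resize(w,None,fx=2.5,fy=2.5,interpolation=2)[:,:,::-1])
E
```

```text
[0.473  0.2497 0.3301]
((318.0, 102.77777862548828), 29.869155883789062) ((317.5047302246094, 101.93991088867188), (58.77544403076172, 7.44741153717041), 83.21102905273438)
((392.0, 102.0), 30.232532501220703) ((397.4132385253906, 102.668701171875), (59.265403747558594, 13.970321655273438), 86.26860046386719)
[array([[314.0307,  72.7582],
       [320.9787, 131.1216]], dtype=float32), array([[395.4848,  73.0988],
       [399.3417, 132.2386]], dtype=float32)]
ends [[0.5086 0.3678 0.1239 0.0001]
 [0.5327 0.3162 0.1251 0.001 ]]
mid [[0.5204 0.3425 0.1244 0.0005]]
lid [[0.5204 0.3429 0.0969 0.001 ]]
[[0.5092 0.3668 0.136 ]
 [0.5324 0.3174 0.136 ]] [[0.5066 0.3659 0.136 ]
 [0.5303 0.3156 0.136 ]]
```

Request:
{"method": "move_arm", "body": {
  "motion": [
    [[0,0,-0.12],[0,0,0],0.087],
    [[0,0,0],[0.03,0.04,0],0.087],
    [[0,0,0],[0.033,0.042,0],0.087],
    [[0,0,0],[0,0,0.03],0.087],
    [[0,0,0],[0,0,0.03],0.087],
    [[0,0,0],[0,0,0.03],0.087],
    [[0,0,0],[0,0,0],0.087],
    [[0,0,0],[0,0,0],0.087]
  ]
}}

```text
clock: 4.75
ee_pos: [0.5192, 0.3392, 0.2395]
ee_rot: [[-0.427, 0.904, -0.001], [0.904, 0.427, 0.0], [0.001, -0.0, -1.0]]
force: [0.1, 0.0, 0.3]
opening: 1.002
grasp_force: 0.0
```

```bash
python3 - <<'E'
from h import *
im,c,s=keep("wrist","w4",True);print(s["clock"],s["ee_pos"],s["ee_rot"])
si,sc=snap("scene");g=np.array(s["ee_pos"])
a=cv2.resize(im[:,160:480],(480,600));b=cv2.resize(si[80:230,320:420],(320,480),interpolation=2);b=np.vstack([b,np.zeros((120,320,3),np.uint8)])
cv2.imwrite("pics/c.png",np.hstack([a,b])[:,:,::-1])
E
```

```text
4.75 [0.5192 0.3392 0.2395] [[-0.4269  0.9043 -0.0006]
 [ 0.9043  0.4269  0.0005]
 [ 0.0007 -0.0004 -1.    ]]
```

View pics/c.png

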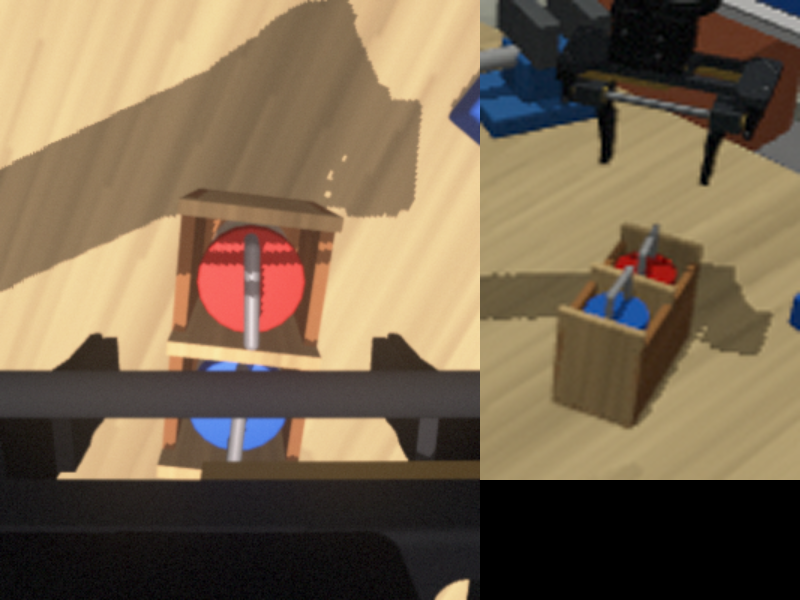

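```bash
python3 - <<'E'
from bar import *
im,c,s=pickle.load(open("w4.pkl","rb"));im2,c2,_=pickle.load(open("w2.pkl","rb"))
L,_=lid(im,(200,20,440,235));z,r=bar(im,L);b=cv2.boxPoints(r);b=b[np.argsort(b[:,1])];E=np.array([b[:2].mean(0),b[2:].mean(0)])
print(L,r,E);P=onz(c,E,.136);print(P,P.mean(0),(P.mean(0)-s["ee_pos"])@s["ee_rot"])
L2,_=lid(im2);_,r2=bar(im2,L2);b=cv2.boxPoints(r2);b=b[np.argsort(b[:,1])];E2=np.array([b[:2].mean(0),b[2:].mean(0)])
print(tri(c,E,c2,E2))
d=P[0]-P[1];print(np.degrees(np.arctan2(d[1],d[0])))
E
```

```text
((326.99920654296875, 186.959716796875), 37.01393127441406) ((327.0, 192.0), (72.0, 10.0), 90.0) [[327. 156.]
 [327. 228.]]
[[0.5071 0.3708 0.136 ]
 [0.531  0.3206 0.136 ]] [0.5191 0.3457 0.136 ] [0.0058 0.0026 0.1035]
[[0.5083 0.3685 0.1172 0.0002]
 [0.5328 0.3167 0.1243 0.0004]]
115.46699894477636
```

Request:
{"method": "move_arm", "body": {
  "motion": [
    [[0,0,0],[0.004,0.0025,0],0.087],
    [[0,0,0],[0,0,0.035],0.087],
    [[0,0,0],[0,0,0.035],0.087],
    [[0,0,0],[0,0,0.02],0.087],
    [[0,0,0],[0,0,0.01],0.087],
    [[0,0,0],[0,0,0],0.087]
  ]
}}

```text
clock: 5.45
ee_pos: [0.5189, 0.3437, 0.1393]
ee_rot: [[-0.428, 0.904, -0.001], [0.904, 0.428, -0.0], [-0.0, -0.001, -1.0]]
force: [0.0, -0.5, 0.4]
opening: 0.999
grasp_force: 0.0
```

Request:
{"method": "move_arm", "body": {
  "motion": [
    [[0,0,0],[0,0,0],0.04],
    [[0,0,0],[0,0,0],0.03],
    [[0,0,0],[0,0,0],0.02],
    [[0,0,0],[0,0,0],0.014],
    [[0,0,0],[0,0,0],0.01],
    [[0,0,0],[0,0,0],0.005],
    [[0,0,0],[0,0,0],0.002],
    [[0,0,0],[0,0,0],0.0],
    [[0,0,0],[0,0,0],0.0],
    [[0,0,0],[0,0,0],0.0]
  ],
  "squeeze": 14
}}

```text
clock: 6.45
ee_pos: [0.5189, 0.3437, 0.1395]
ee_rot: [[-0.428, 0.904, 0.0], [0.904, 0.428, -0.0], [-0.0, -0.0, -1.0]]
force: [0.5, -0.0, -0.3]
opening: 0.171
grasp_force: 0.0
```

Request:
{"method": "move_arm", "body": {
  "motion": [
    [[0,0,0],[0,0,0],0.0],
    [[0,0,0],[0,0,0],0.0],
    [[0,0,0],[0,0,0],0.0],
    [[0,0,0],[0,0,0],0.0]
  ]
}}

```text
clock: 6.85
ee_pos: [0.5191, 0.3437, 0.1396]
ee_rot: [[-0.428, 0.904, 0.0], [0.904, 0.428, 0.0], [0.0, 0.0, -1.0]]
force: [0.6, 0.0, -0.5]
opening: 0.081
grasp_force: 14.0
```

Request:
{"method": "move_arm", "body": {
  "motion": [
    [[0,0,0],[0,0,-0.005],0.0],
    [[0,0,0],[0,0,-0.01],0.0],
    [[0,0,0],[0,0,-0.015],0.0],
    [[0,0,0],[0,0,-0.02],0.0],
    [[0,0,0],[0,0,-0.025],0.0],
    [[0,0,0],[0,0,-0.025],0.0],
    [[0,0,0],[0,0,-0.025],0.0],
    [[0,0,0],[0,0,-0.02],0.0],
    [[0,0,0],[0,0,-0.01],0.0],
    [[0,0,0],[0,0,0],0.0]
  ]
}}

```text
clock: 7.85
ee_pos: [0.5192, 0.3443, 0.2968]
ee_rot: [[-0.428, 0.904, 0.003], [0.904, 0.428, 0.002], [0.0, 0.004, -1.0]]
force: [-0.6, 0.1, -2.9]
opening: 0.083
grasp_force: 14.0
```

```bash
python3 - <<'E'
from h import *
s=manip.get_state();print(s["clock"],s["ee_pos"],s["force"],s["torque"],s["opening"],s["joint_pos"])
si,sc=snap("scene");w,_=snap("wrist")
a=cv2.resize(w,(400,250));b=cv2.resize(si[60:240,300:440],(400,514),interpolation=2)
v=np.zeros((514,800,3),np.uint8);v[:250,:400]=a;v[:,400:]=b
cv2.imwrite("pics/d.png",v[:,:,::-1])
E
```

```text
7.85 [0.5192 0.3443 0.2968] [-0.6224  0.0769 -2.8722] [ 0.0864 -0.127  -0.0082] 0.08276639872351328 [-0.1341  0.434  -0.7251  1.5703  0.2995  1.2476 -0.4659]
```

View pics/d.png

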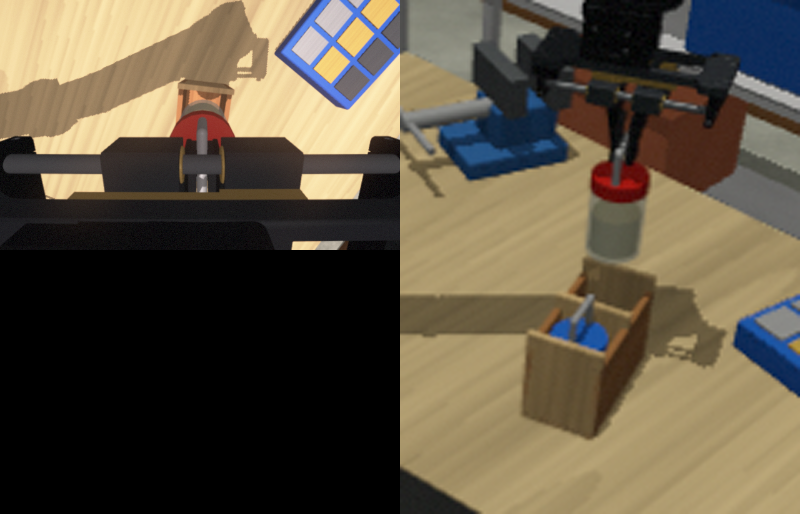

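Request:
{"method": "move_arm", "body": {
  "motion": [
    [[0,0,0],[-0.01,-0.003,0],0.0],
    [[0,0,0],[-0.02,-0.0065,0],0.0],
    [[0,0,0],[-0.03,-0.0097,0],0.0],
    [[0,0,0],[-0.035,-0.0113,0],0.0],
    [[0,0,0],[-0.035,-0.0113,0],0.0],
    [[0,0,0],[-0.035,-0.0113,0],0.0],
    [[0,0,0],[-0.035,-0.0113,0],0.0],
    [[0,0,0],[-0.035,-0.0113,0],0.0],
    [[0,0,0],[-0.035,-0.0113,0],0.0],
    [[0,0,0],[-0.03,-0.0097,0],0.0]
  ]
}}

```text
clock: 8.95
ee_pos: [0.5592, 0.0276, 0.2934]
ee_rot: [[-0.426, 0.905, -0.002], [0.905, 0.426, -0.001], [-0.0, -0.003, -1.0]]
force: [0.3, 0.2, -3.4]
opening: 0.085
grasp_force: 14.0
```

Request:
{"method": "move_arm", "body": {
  "motion": [
    [[0,0,0],[-0.025,-0.008,0],0.0],
    [[0,0,0],[-0.01,-0.004,0],0.0],
    [[0,0,0.05],[0,0,0],0.0],
    [[0,0,0.1],[0,0,0],0.0],
    [[0,0,0.1],[0,0,0],0.0],
    [[0,0,0.1],[0,0,0],0.0],
    [[0,0,0.09],[0,0,0],0.0],
    [[0,0,0],[0,0,0],0.0],
    [[0,0,0],[0,0,0],0.0],
    [[0,0,0],[0,0,0],0.0]
  ]
}}

```text
clock: 9.95
ee_pos: [0.5637, -0.0053, 0.2943]
ee_rot: [[-0.004, 1.0, -0.001], [1.0, 0.004, 0.0], [0.0, -0.001, -1.0]]
force: [-0.3, 0.4, -3.0]
opening: 0.086
grasp_force: 14.0
```

Request:
{"method": "move_arm", "body": {
  "motion": [
    [[0,0,0],[0,0,0.015],0.0],
    [[0,0,0],[0,0,0.025],0.0],
    [[0,0,0],[0,0,0.03],0.0],
    [[0,0,0],[0,0,0.03],0.0],
    [[0,0,0],[0,0,0.025],0.0],
    [[0,0,0],[0,0,0.018],0.0],
    [[0,0,0],[0,0,0.008],0.0],
    [[0,0,0],[0,0,0.003],0.0],
    [[0,0,0],[0,0,0],0.0],
    [[0,0,0],[0,0,0],0.0]
  ]
}}

```text
clock: 10.95
ee_pos: [0.5648, -0.0055, 0.1417]
ee_rot: [[-0.002, 1.0, 0.002], [1.0, 0.002, -0.0], [-0.0, 0.002, -1.0]]
force: [0.7, 0.1, -2.3]
opening: 0.085
grasp_force: 14.0
```

Request:
{"method": "move_arm", "body": {
  "motion": [
    [[0,0,0],[0,0,0.0015],0.0],
    [[0,0,0],[0,0,0.001],0.0],
    [[0,0,0],[0,0,0.001],0.0],
    [[0,0,0],[0,0,0],0.0]
  ]
}}

```text
clock: 11.35
ee_pos: [0.5639, -0.0057, 0.137]
ee_rot: [[-0.002, 1.0, -0.0], [1.0, 0.002, -0.0], [-0.0, -0.0, -1.0]]
force: [0.0, 0.8, -2.0]
opening: 0.085
grasp_force: 14.0
```

Request:
{"method": "move_arm", "body": {
  "motion": [
    [[0,0,0],[0,0,0.001],0.0],
    [[0,0,0],[0,0,0.0005],0.0],
    [[0,0,0],[0,0,0],0.0]
  ]
}}

```text
clock: 11.65
ee_pos: [0.564, -0.0057, 0.1355]
ee_rot: [[-0.002, 1.0, 0.0], [1.0, 0.002, -0.0], [-0.0, 0.0, -1.0]]
force: [0.2, -0.2, -2.4]
opening: 0.082
grasp_force: 14.0
```

Request:
{"method": "move_arm", "body": {
  "motion": [
    [[0,0,0],[0,0,0.001],0.0],
    [[0,0,0],[0,0,0.0],0.0],
    [[0,0,0],[0,0,0],0.0]
  ]
}}

```text
clock: 11.95
ee_pos: [0.5648, -0.0055, 0.1353]
ee_rot: [[-0.002, 1.0, 0.002], [1.0, 0.002, 0.0], [0.0, 0.002, -1.0]]
force: [0.9, 0.0, 2.6]
opening: 0.085
grasp_force: 14.0
```

Request:
{"method": "move_arm", "body": {
  "motion": [
    [[0,0,0],[0,0,0],0.02],
    [[0,0,0],[0,0,0],0.04],
    [[0,0,0],[0,0,0],0.06],
    [[0,0,0],[0,0,0],0.06],
    [[0,0,0],[0,0,0],0.06],
    [[0,0,0],[0,0,0],0.06],
    [[0,0,0],[0,0,0],0.087],
    [[0,0,0],[0,0,0],0.087],
    [[0,0,0],[0,0,0],0.087]
  ]
}}

```text
clock: 12.85
ee_pos: [0.564, -0.0057, 0.1345]
ee_rot: [[-0.002, 1.0, 0.0], [1.0, 0.002, -0.0], [-0.0, 0.0, -1.0]]
force: [0.3, -0.1, -0.4]
opening: 0.816
grasp_force: 0.0
```

Request:
{"method": "move_arm", "body": {
  "motion": [
    [[0,0,0],[0,0,-0.02],0.087],
    [[0,0,0],[0,0,-0.04],0.087],
    [[0,0,0],[0,0,-0.05],0.087],
    [[0,0,0],[-0.04,0,-0.03],0.087],
    [[0,0,0],[-0.04,0,-0.03],0.087],
    [[0,0,0],[0,0,0],0.087],
    [[0,0,0],[0,0,0],0.087]
  ]
}}

```text
clock: 13.55
ee_pos: [0.5642, -0.0867, 0.3051]
ee_rot: [[0.001, 1.0, 0.001], [1.0, -0.001, -0.0], [-0.0, 0.001, -1.0]]
force: [0.4, 1.8, -0.2]
opening: 0.995
grasp_force: 0.0
```

```bash
python3 - <<'E'
from bar import *
im,c,s=keep("wrist","w5");print(s["clock"],s["ee_pos"],s["joint_pos"])
si,sc=snap("scene");ti,tc=snap("top")
a=cv2.resize(im,(560,350));b=cv2.resize(si[180:290,180:370],(560,324)[:2],interpolation=2)[:250]
cv2.imwrite("pics/e.png",np.vstack([a,b])[:,:,::-1])
try:
    L,_=lid(im,(200,10,440,215));z,r=bar(im,L);b=cv2.boxPoints(r);b=b[np.argsort(b[:,1])];E=np.array([b[:2].mean(0),b[2:].mean(0)])
    P=onz(c,E,.132);print(L,r,P,P.mean(0),"lid",onz(c,L[0],.098))
except Exception as e: print(e)
E
```

```text
13.55 [ 0.5642 -0.0867  0.3051] [ 0.507   0.297  -0.5387  1.6852  0.1619  1.2026 -0.0715]
((323.5, 95.12903594970703), 32.01987838745117) ((322.9999694824219, 93.5), (62.99999237060547, 7.999999046325684), 90.0) [[ 0.5643  0.0199  0.132 ]
 [ 0.5643 -0.0344  0.132 ]] [ 0.5643 -0.0073  0.132 ] lid [[ 0.5649 -0.0068  0.098 ]]
```

View pics/e.png

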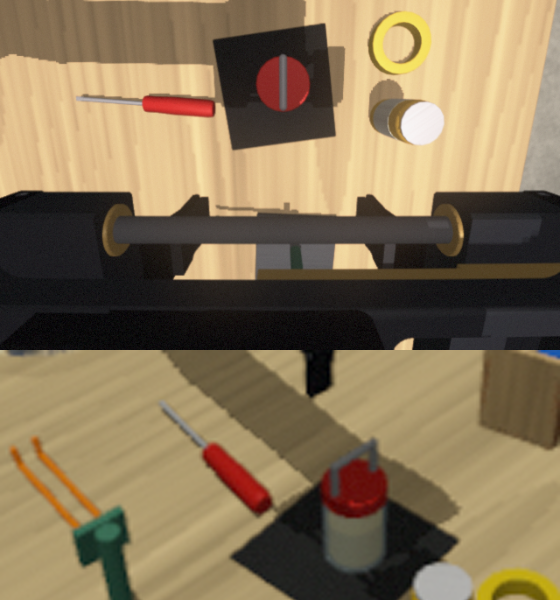

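Request:
{"method": "move_arm", "body": {
  "motion": [
    [[0,0,0],[-0.04,-0.009,-0.02],0.087],
    [[0,0,0],[-0.04,-0.009,-0.02],0.087],
    [[0,0,0],[-0.04,-0.009,-0.02],0.087],
    [[0,0,0],[-0.04,-0.009,-0.02],0.087],
    [[0,0,0],[-0.04,-0.009,-0.01],0.087],
    [[0,0,0],[-0.02,-0.009,0],0.087],
    [[0,0,0],[0,0,0],0.087],
    [[0,0,0],[0,0,0],0.087],
    [[0,0,0],[0,0,0],0.087]
  ]
}}

```text
clock: 14.6
ee_pos: [0.5115, -0.3031, 0.394]
ee_rot: [[-0.006, 1.0, -0.001], [1.0, 0.006, 0.002], [0.002, -0.001, -1.0]]
force: [0.1, 1.1, 0.4]
opening: 0.997
grasp_force: 0.0
```

```bash
python3 - <<'E'
from h import *
im,c,s=keep("wrist","k1");print(s["clock"],s["ee_pos"],s["joint_pos"])
E
```

```text
14.6 [ 0.5115 -0.3031  0.394 ] [ 0.8011  0.2786 -0.4367  1.495   0.1171  1.3953  0.3648]
```

Request:
{"method": "move_arm", "body": {
  "motion": [
    [[0,0,0],[-0.04,0,0],0.087],
    [[0,0,0],[-0.03,0,0],0.087],
    [[0,0,0],[0,0,0],0.087],
    [[0,0,0],[0,0,0],0.087],
    [[0,0,0],[0,0,0],0.087]
  ]
}}

```text
clock: 15.15
ee_pos: [0.5116, -0.3735, 0.3947]
ee_rot: [[-0.005, 1.0, 0.0], [1.0, 0.005, 0.001], [0.001, 0.0, -1.0]]
force: [0.1, 0.5, -0.0]
opening: 0.996
grasp_force: 0.0
```

```bash
python3 - <<'E'
from h import *
im,c,s=keep("wrist","k2");print(s["clock"],s["ee_pos"])
ims=[pickle.load(open(k+".pkl","rb"))[0] for k in("k1","k2")]
for a in ims:
    m=mask(a,(8,150,110),(20,255,255),(0,0,640,222));n,l,st,_=cv2.connectedComponentsWithStats(m);print([x.tolist() for x in st[1:] if x[4]>30])
cv2.imwrite("pics/f.png",np.hstack([cv2.resize(a[:225],(400,141)) if 0 else a[:225,120:520] for a in ims])[:,:,::-1])
E
```

```text
15.15 [ 0.5116 -0.3735  0.3947]
[[263, 125, 124, 11, 690], [263, 144, 122, 12, 657]]
[[260, 38, 131, 17, 827], [259, 61, 130, 15, 817]]
```

View pics/f.png

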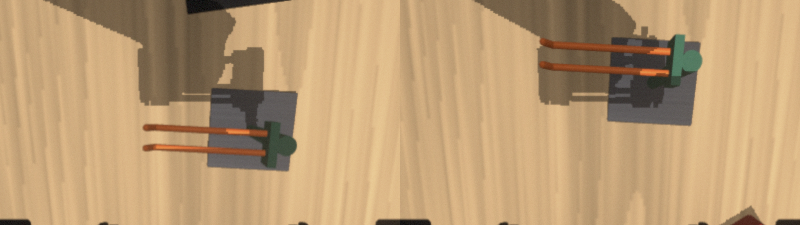

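```bash
python3 - <<'E'
from h import *
D=[pickle.load(open(k+".pkl","rb")) for k in("k1","k2")]
planes=[];G=[]
for im,c,s in D:
    m=mask(im,(8,150,110),(20,255,255),(0,0,640,222));n,l,st,_=cv2.connectedComponentsWithStats(m)
    row=[];g=[]
    for i in sorted([i for i in range(1,n) if st[i][4]>300],key=lambda i:st[i][1]):
        ys,xs=np.nonzero(l==i);x0=xs.min();k=xs>x0+18
        cx=np.array([[x,ys[xs==x].mean()] for x in range(x0+18,xs.max()-3)])
        p=np.polyfit(cx[:,0],cx[:,1],1);a=np.array([[x0+18,0],[xs.max()-3,0.]]);a[:,1]=np.polyval(p,a[:,0])
        o,d=ray(c,a);nn=np.cross(d[0],d[1]);row.append((nn/np.linalg.norm(nn),o));g.append((a,xs.min(),xs.max(),ys[xs<x0+3].mean()))
        P=onz(c,a,.222);print("z=.222:",P.round(4).tolist(),np.degrees(np.arctan2(*(P[1]-P[0])[1::-1])), "tip",onz(c,[x0,ys[xs<x0+3].mean()],.236),"end",onz(c,[xs.max()+1,np.polyval(p,xs.max())],.222))
    planes.append(row);G.append(g)
for j in range(2):
    (n1,o1),(n2,o2)=planes[0][j],planes[1][j]
    for x in (.46,.5,.55):
        A=np.array([n1[1:],n2[1:]]);b=np.array([n1@o1-n1[0]*x,n2@o2-n2[0]*x]);print(x,np.linalg.solve(A,b))
    t=tri(D[0][1],[[G[0][j][1],G[0][j][3]]],D[1][1],[[G[1][j][1],G[1][j][3]]]);print("tip",t)
E
```

```text
z=.222: [[0.4725, -0.2526, 0.222], [0.5661, -0.257, 0.222]] -2.7144496342749993 tip [[ 0.4585 -0.2518  0.236 ]] end [[ 0.5697 -0.2571  0.222 ]]
z=.222: [[0.4721, -0.2705, 0.222], [0.5651, -0.275, 0.222]] -2.7657795993783854 tip [[ 0.4578 -0.2698  0.236 ]] end [[ 0.5688 -0.2751  0.222 ]]
z=.222: [[0.4719, -0.2522, 0.222], [0.5667, -0.2572, 0.222]] -3.0697291485484834 tip [[ 0.4588 -0.2523  0.236 ]] end [[ 0.5702 -0.2574  0.222 ]]
z=.222: [[0.4705, -0.2703, 0.222], [0.5658, -0.2751, 0.222]] -2.859491654658718 tip [[ 0.4573 -0.27    0.236 ]] end [[ 0.5693 -0.2752  0.222 ]]
0.46 [-0.2519  0.224 ]
0.5 [-0.2538  0.2229]
0.55 [-0.2563  0.2215]
tip [[ 0.4582 -0.2519  0.2337  0.0003]]
0.46 [-0.2699  0.2224]
0.5 [-0.2718  0.2221]
0.55 [-0.2743  0.2218]
tip [[ 0.4574 -0.2699  0.2352  0.0006]]
```

Request:
{"method": "move_arm", "body": {
  "motion": [
    [[0,0,0],[0.045,0.006,0],0.087],
    [[0,0,0],[0.045,0.006,0],0.087],
    [[0,0,0],[0.045,0.006,0],0.087],
    [[0,0,0],[0.045,0.006,0],0.087],
    [[0,0,0],[0.045,0.006,0],0.087],
    [[0,0,0],[0.045,0.006,0],0.087],
    [[0,0,0],[0.045,0.006,0],0.087],
    [[0,0,0],[0.045,0.006,0],0.087],
    [[0,0,0.143],[0,0,0],0.087],
    [[0,0,0.143],[0,0,0],0.087]
  ]
}}

```text
clock: 16.2
ee_pos: [0.5574, -0.0119, 0.3951]
ee_rot: [[0.279, 0.96, 0.001], [0.96, -0.279, -0.0], [0.0, 0.001, -1.0]]
force: [0.4, -0.2, 0.1]
opening: 1.001
grasp_force: 0.0
```

Request:
{"method": "move_arm", "body": {
  "motion": [
    [[0,0,0.143],[0,0,0],0.087],
    [[0,0,0.143],[0,0,0],0.087],
    [[0,0,0.143],[0,0,0],0.087],
    [[0,0,0.143],[0,0,0],0.087],
    [[0,0,0.143],[0,0,0],0.087],
    [[0,0,0.143],[0,0,0],0.087],
    [[0,0,0.143],[0,0,0],0.087],
    [[0,0,0.143],[0,0,0],0.087],
    [[0,0,0.143],[0,0,0],0.087],
    [[0,0,0],[0,0,0],0.087]
  ]
}}

```text
clock: 17.2
ee_pos: [0.5575, -0.0143, 0.3949]
ee_rot: [[1.0, 0.002, 0.001], [0.002, -1.0, -0.0], [0.001, 0.0, -1.0]]
force: [-0.0, 0.5, 1.1]
opening: 0.999
grasp_force: 0.0
```

```bash
python3 -c "
from h import *
s=manip.get_state();print(s['clock'],s['ee_pos'],s['joint_pos'],s['ee_rot'])"
```

```text
17.2 [ 0.5575 -0.0143  0.3949] [ 0.2704  0.2045 -0.387   1.5788  0.0786  1.373  -1.6932] [[ 1.      0.0023  0.0006]
 [ 0.0023 -1.     -0.0002]
 [ 0.0006  0.0002 -1.    ]]
```

Request:
{"method": "move_arm", "body": {
  "motion": [
    [[0,0.142,0],[0,0,0],0.087],
    [[0,0.142,0],[0,0,0],0.087],
    [[0,0.142,0],[0,0,0],0.087],
    [[0,0.142,0],[0,0,0],0.087],
    [[0,0.142,0],[0,0,0],0.087],
    [[0,0.142,0],[0,0,0],0.087],
    [[0,0.142,0],[0,0,0],0.087],
    [[0,0.142,0],[0,0,0],0.087],
    [[0,0,0],[0,0,0],0.087],
    [[0,0,0],[0,0,0],0.087]
  ]
}}

```text
clock: 18.2
ee_pos: [0.551, -0.0083, 0.4026]
ee_rot: [[0.62, 0.026, 0.784], [-0.001, -0.999, 0.033], [0.784, -0.022, -0.62]]
force: [0.2, 0.3, -0.3]
opening: 1.001
grasp_force: 0.0
```

```bash
python3 -c "
from h import *
s=manip.get_state();print(s['clock'],s['ee_pos'],s['joint_pos'],s['ee_rot'])"
```

```text
18.2 [ 0.551  -0.0083  0.4026] [ 0.5654 -0.1807 -0.5368  2.1717 -0.5027  0.248  -1.1326] [[ 0.6202  0.0256  0.784 ]
 [-0.0011 -0.9994  0.0335]
 [ 0.7845 -0.0216 -0.6198]]
```

```bash
cat > kin.py <<'E'
from h import *
from scipy.spatial.transform import Rotation as Ro
from scipy.optimize import least_squares
def fk(q,p,sg):
    d1,L1,L2,L3,a1,a2,a3,c7=p;R=Ro.identity();x=np.array([0,0,d1])
    steps=[("z",sg[0]*q[0],(0,0,0)),("y",q[1],(a1,0,L1)),("z",sg[1]*q[2],(0,0,0)),("y",q[3],(a2,0,L2)),("z",sg[2]*q[4],(0,0,0)),("y",q[5],(a3,0,L3)),("z",sg[3]*q[6]+c7,(0,0,0))]
    for a,t,o in steps: R=R*Ro.from_euler(a,t);x=x+R.apply(o)
    return x,R
E
python3 - <<'E'
from kin import *
import itertools
S=[pickle.load(open(k+".pkl","rb"))[2] for k in("w2","w3","w4","w5","k1","k2")]+[manip.get_state()]
pickle.dump(S,open("S.pkl","wb"))
best=None
for sg in itertools.product([1,-1],repeat=4):
  for c0 in(0,1.57,3.14,-1.57):
    def f(p):
        r=[]
        for s in S:
            x,R=fk(s["joint_pos"],p,sg);r+=[*(x-s["ee_pos"]),*(.2*(R.as_matrix()-s["ee_rot"]).ravel())]
        return r
    o=least_squares(f,[.3,.4,.4,.25,0,0,0,c0])
    if best is None or o.cost<best[0]: best=(o.cost,sg,o.x,np.abs(o.fun).max())
print(best);pickle.dump(best[1:3],open("kin.pkl","wb"))
E
```

```text
(np.float64(0.0003953342724789015), (-1, -1, -1, -1), array([ 0.2346,  0.5027,  0.427 ,  0.2393,  0.079 , -0.0109,  0.0271,
        1.5708]), np.float64(0.015255718913922245))
```

```bash
cat >> kin.py <<'E'
sg,P=pickle.load(open("kin.pkl","rb"))
lo=np.array([-2.59,-.33,-1.39,.1,-1.04,.21,-2.66])+.05;hi=np.array([2.59,1.99,1.29,2.45,4.18,1.99,2.66])-.05
def pose(al,th):
    a,t=np.radians([al,th]);z=np.array([np.cos(a)*np.cos(t),np.sin(a)*np.cos(t),-np.sin(t)])
    x=np.array([np.cos(a)*np.sin(t),np.sin(a)*np.sin(t),np.cos(t)]);return np.c_[x,np.cross(z,x),z]
def ik(x,R,q0):
    def f(q):
        a,b=fk(q,P,sg);return np.r_[5*(a-x),(b.inv()*Ro.from_matrix(R)).as_rotvec(),.002*(q-q0)]
    o=least_squares(f,np.clip(q0,lo+.01,hi-.01),bounds=(lo,hi),max_nfev=60);return o.x,np.abs(o.fun[:6]).max()
E
python3 - <<'E'
from kin import *
rng=np.random.default_rng(0)
q0=np.array(manip.get_state()["joint_pos"]);seeds=[q0]+[lo+(hi-lo)*rng.random(7) for _ in range(5)]
M=np.array([.5645,-.007,.054]);H=np.array([.486,-.262,.151])
for th in(25,40):
  for al in range(0,360,30):
    out=[]
    for X,a in((M,al),(H,al-3)):
        R=pose(a,th);b=min((ik(X-.003*R[:,2],R,s) for s in seeds),key=lambda r:r[1]+.001*np.abs(r[0]-q0).max());out.append(b)
    if out[0][1]<.02 or out[1][1]<.02: print(th,al,*[(round(b[1],3),b[0].round(2).tolist()) for b in out])
E
```

```text
25 30 (np.float64(0.0), [-0.42, 1.09, 1.1, 2.36, 4.02, 1.8, 0.94]) (np.float64(0.0), [1.71, 0.95, -1.26, 2.14, -0.83, 0.26, 0.53])
25 60 (np.float64(0.0), [1.22, 1.29, -1.34, 2.02, 0.27, 0.3, -0.32]) (np.float64(0.0), [1.61, 1.13, -1.34, 1.81, -0.08, 0.85, 0.03])
25 90 (np.float64(0.0), [0.97, 1.13, -1.01, 1.76, -0.28, 0.91, 0.42]) (np.float64(0.0), [1.27, 0.96, -0.89, 1.59, -0.32, 1.4, 0.53])
25 120 (np.float64(0.0), [0.74, 1.14, -0.88, 1.49, -0.16, 1.42, 0.57]) (np.float64(0.0), [1.07, 1.03, -0.85, 1.38, -0.1, 1.81, 0.68])
25 150 (np.float64(0.0), [0.52, 1.18, -0.81, 1.29, 0.03, 1.82, 0.77]) (np.float64(0.075), [0.6, 0.86, -0.15, 1.4, -0.02, 1.94, 1.43])
25 180 (np.float64(0.012), [0.0, 1.05, 0.01, 1.28, 0.0, 1.94, 1.59]) (np.float64(0.0), [0.29, 0.88, 0.16, 1.4, 0.27, 1.94, 1.94])
25 210 (np.float64(0.0), [0.03, 1.04, -0.32, 1.35, 0.5, 1.94, 1.66]) (np.float64(0.0), [0.41, 0.81, -0.3, 1.58, 0.73, 1.86, 1.9])
25 240 (np.float64(0.0), [-0.57, 1.02, 0.56, 1.54, 0.4, 1.44, 2.34]) (np.float64(0.0), [-0.35, 0.83, 0.78, 1.8, 0.61, 1.12, 2.51])
25 270 (np.float64(0.0), [-0.67, 0.89, 0.47,
[... 1110 characters left out ...]
0.86, -0.65, 1.47, 0.48, 1.88, 1.47])
40 210 (np.float64(0.0), [0.11, 0.94, -0.43, 1.46, 0.51, 1.71, 1.61]) (np.float64(0.0), [0.48, 0.71, -0.36, 1.64, 0.66, 1.66, 1.91])
40 240 (np.float64(0.0), [-0.49, 0.87, 0.44, 1.63, 0.36, 1.28, 2.31]) (np.float64(0.0), [-0.27, 0.69, 0.71, 1.83, 0.5, 1.03, 2.61])
40 270 (np.float64(0.0), [-0.66, 0.79, 0.53, 1.87, 0.63, 0.89, 2.42]) (np.float64(0.0), [-0.39, 0.58, 0.78, 2.1, 0.89, 0.6, 2.59])
40 300 (np.float64(0.0), [-1.06, 1.01, 1.21, 2.06, -0.29, 0.27, -2.61]) (np.float64(0.0), [-0.28, 0.42, 0.67, 2.4, 2.14, 0.42, 1.82])
40 330 (np.float64(0.0), [-0.91, 0.85, 1.09, 2.4, 3.43, 0.49, 0.45]) (np.float64(0.031), [1.26, 0.64, -1.33, 2.4, 2.04, 0.96, 2.61])
```

```bash
python3 - <<'E'
from kin import *
rng=np.random.default_rng(1);print([np.abs(fk(s["joint_pos"],P,sg)[0]-s["ee_pos"]).max().round(4) for s in pickle.load(open("S.pkl","rb"))])
c=manip.calibration("top");print("can top",onz(c,[347,149],.12),"tape",onz(c,[315,154],.024))
seeds=[np.array(a) for a in([-.84,.85,.61,2.17,1.47,.68,1.84],[-.67,.89,.47,1.84,.82,1.08,2.22],[-.39,.58,.78,2.1,.89,.6,2.5],[-.28,.42,.67,2.4,2.14,.42,1.82])]+[lo+(hi-lo)*rng.random(7) for _ in range(3)]
for th in(25,30,35):
  for al in(275,285,292,300):
    R=pose(al,th);Rh=pose(al-3,th);off=.006;z=.055
    best=None
    for s in seeds:
        qm,e=ik(np.array([.5645,-.007,.004+z])-off*0-.009*R[:,2],R,s)
        if e>.005: continue
        row=[];q=qm
        for X in([.5645,-.007,.25],[.40,-.24,.19],[.511,-.263,.174],[.511,-.263,.156]):
            q,e2=ik(np.array(X)-.009*Rh[:,2],Rh,q);row.append(round(e2,3))
        if best is None or sum(row)<sum(best[0]): best=(row,qm.round(2).tolist(),q.round(2).tolist())
    print(th,al,best)
E
```

```text
[np.float64(0.0044), np.float64(0.0107), np.float64(0.0063), np.float64(0.0053), np.float64(0.0098), np.float64(0.0153), np.float64(0.0047)]
can top [[ 0.7112 -0.0499  0.12  ]] tape [[0.7226 0.0471 0.024 ]]
25 275 ([np.float64(0.0), np.float64(0.0), np.float64(0.0), np.float64(0.0)], [-0.66, 0.85, 0.41, 1.9, 0.93, 1.06, 2.16], [-0.41, 0.65, 0.69, 2.13, 1.3, 0.75, 2.17])
25 285 ([np.float64(0.0), np.float64(0.033), np.float64(0.0), np.float64(0.0)], [-0.01, 0.87, -0.58, 2.01, 1.43, 1.61, 1.86], [0.82, 0.87, -1.16, 2.18, 1.78, 1.84, 2.16])
25 292 ([np.float64(0.0), np.float64(0.092), np.float64(0.0), np.float64(0.0)], [-0.0, 0.85, -0.6, 2.09, 1.53, 1.59, 1.85], [0.85, 0.84, -1.17, 2.24, 1.86, 1.77, 2.19])
25 300 ([np.float64(0.0), np.float64(0.153), np.float64(0.0), np.float64(0.0)], [0.03, 0.84, -0.63, 2.17, 1.66, 1.57, 1.85], [0.9, 0.81, -1.18, 2.31, 1.96, 1.68, 2.23])
30 275 ([np.float64(0.0), np.float64(0.0), np.float64(0.0), np.float64(0.0)], [-0.63, 0.8, 0.38, 1.91, 0.91, 1.01, 2.19], [-0.33, 0.58, 0.58, 2.13, 1.27, 0.76, 2.24])
30 285 ([np.float64(0.0), np.float64(0.019), np.flo
[... 430 characters left out ...]
8, 2.3, 1.88, 1.55, 2.25])
35 275 ([np.float64(0.0), np.float64(0.0), np.float64(0.0), np.float64(0.0)], [-0.59, 0.76, 0.35, 1.93, 0.88, 0.97, 2.23], [-0.22, 0.51, 0.45, 2.13, 1.24, 0.77, 2.3])
35 285 ([np.float64(0.0), np.float64(0.002), np.float64(0.0), np.float64(0.0)], [0.08, 0.82, -0.69, 2.02, 1.39, 1.51, 1.92], [0.85, 0.76, -1.15, 2.16, 1.64, 1.61, 2.22])
35 292 ([np.float64(0.0), np.float64(0.051), np.float64(0.0), np.float64(0.0)], [0.1, 0.81, -0.71, 2.09, 1.48, 1.48, 1.93], [0.88, 0.72, -1.16, 2.22, 1.71, 1.52, 2.26])
35 300 ([np.float64(0.0), np.float64(0.096), np.float64(0.0), np.float64(0.0)], [0.13, 0.79, -0.74, 2.16, 1.6, 1.45, 1.95], [0.93, 0.69, -1.17, 2.28, 1.79, 1.42, 2.3])
```

```bash
python3 - <<'E'
from kin import *
rng=np.random.default_rng(1)
seeds=[np.array(a) for a in([.05,.83,-.66,2.09,1.51,1.53,1.89],[-.67,.89,.47,1.84,.82,1.08,2.22],[-.63,.8,.38,1.91,.91,1.01,2.19],[-.84,.85,.61,2.17,1.47,.68,1.84])]
for th,al in((28,282),(28,287),(28,291),(28,295)):
    R=pose(al,th);Rh=pose(al-2.85,th)
    for s in seeds:
        qm,e=ik(np.array([.5645,-.007,.059])-.011*R[:,2],R,s)
        if e>.005: continue
        row=[];q=qm;qs=[]
        for X in([.5645,-.007,.20],[.50,-.13,.13],[.443,-.2595,.11],[.443,-.2595,.174],[.505,-.263,.174],[.505,-.263,.156]):
            q,e2=ik(np.array(X)-.011*Rh[:,2],Rh,q);row.append(round(e2,3));qs.append(q)
        print(th,al,row,qm.round(2),qs[2].round(2),qs[3].round(2),q.round(2))
E
```

```text
28 282 [np.float64(0.0), np.float64(0.0), np.float64(0.0), np.float64(0.0), np.float64(0.0), np.float64(0.0)] [ 0.02  0.86 -0.63  1.98  1.39  1.61  1.87] [ 0.5   0.63 -0.62  2.39  1.66  1.41  1.83] [ 0.53  0.47 -0.66  2.38  1.56  1.35  1.98] [ 0.5   0.57 -0.62  2.23  1.59  1.37  2.05]
28 282 [np.float64(0.0), np.float64(0.0), np.float64(0.0), np.float64(0.0), np.float64(0.0), np.float64(0.0)] [-0.73  0.82  0.5   1.97  0.99  0.9   2.18] [-0.4   0.64  0.67  2.4   1.77  0.66  1.7 ] [-0.42  0.48  0.7   2.38  1.64  0.7   1.96] [-0.37  0.57  0.64  2.23  1.52  0.69  2.06]
28 282 [np.float64(0.0), np.float64(0.0), np.float64(0.0), np.float64(0.0), np.float64(0.0), np.float64(0.0)] [-0.68  0.8   0.42  1.98  1.03  0.94  2.13] [-0.39  0.64  0.66  2.4   1.77  0.67  1.7 ] [-0.41  0.48  0.69  2.38  1.64  0.71  1.96] [-0.37  0.57  0.62  2.23  1.52  0.7   2.06]
28 282 [np.float64(0.0), np.float64(0.0), np.float64(0.0), np.float64(0.0), np.float64(0.0), np.float64(0.0)] [-0.69  0.8   0.43  1.98  1.03  0.94  2.14] [-0.39  0.64  0.66  2.4   1.77  0.67  1.7 ] [-0.41  0.48  0.69  2.38  1.64  0.71  1.96] 
[... 2808 characters left out ...]
7  1.16  2.4   2.36  0.27  1.22] [-0.72  0.68  1.24  2.4   2.18  0.28  1.57] [-0.61  0.7   1.07  2.34  2.26  0.37  1.45]
28 295 [np.float64(0.0), np.float64(0.0), np.float64(0.108), np.float64(0.069), np.float64(0.0), np.float64(0.0)] [-0.72  0.77  0.45  2.13  1.33  0.8   1.97] [-0.68  0.87  1.16  2.4   2.36  0.27  1.22] [-0.72  0.68  1.24  2.4   2.18  0.28  1.57] [-0.61  0.7   1.07  2.34  2.26  0.37  1.45]
28 295 [np.float64(0.0), np.float64(0.0), np.float64(0.108), np.float64(0.069), np.float64(0.0), np.float64(0.0)] [-0.79  0.79  0.54  2.12  1.29  0.74  2.  ] [-0.68  0.87  1.16  2.4   2.36  0.27  1.22] [-0.72  0.68  1.24  2.4   2.18  0.28  1.57] [-0.61  0.7   1.07  2.34  2.26  0.37  1.45]
```

Request:
{"method": "move_arm", "body": {
  "motion": [
    [[0,-0.142,0],[0,0,0],0.087],
    [[0,-0.142,0],[0,0,0],0.087],
    [[0,-0.142,0],[0,0,0],0.087],
    [[0,-0.142,0],[0,0,0],0.087],
    [[0,-0.142,0],[0,0,0],0.087],
    [[0,-0.142,0],[0,0,0],0.087],
    [[0,-0.05,0],[0,0,0],0.087],
    [[0,0,-0.143],[0,0,0],0.087],
    [[0,0,-0.143],[0,0,0],0.087],
    [[0,0,-0.143],[0,0,0],0.087]
  ]
}}

```text
clock: 19.2
ee_pos: [0.5524, -0.0088, 0.4017]
ee_rot: [[0.896, 0.443, 0.0], [0.443, -0.896, 0.02], [0.009, -0.018, -1.0]]
force: [-0.1, -0.1, 0.2]
opening: 0.995
grasp_force: 0.0
```

Request:
{"method": "move_arm", "body": {
  "motion": [
    [[0,0,-0.143],[0,0,0],0.087],
    [[0,0,-0.143],[0,0,0],0.087],
    [[0,0,-0.143],[0,0,0],0.087],
    [[0,0,-0.143],[0,0,0],0.087],
    [[0,0,-0.143],[0,0,0],0.087],
    [[0,0,-0.143],[0,0,0],0.087],
    [[0,0,-0.143],[0,0,0],0.087],
    [[0,0,-0.143],[0,0,0],0.087],
    [[0,0,-0.143],[0,0,0],0.087],
    [[0,0,-0.143],[0,0,0],0.087]
  ]
}}

```text
clock: 20.2
ee_pos: [0.5525, -0.0091, 0.4018]
ee_rot: [[-0.312, 0.95, 0.001], [0.95, 0.312, 0.02], [0.019, 0.007, -1.0]]
force: [0.3, -0.6, -0.6]
opening: 0.998
grasp_force: 0.0
```

Request:
{"method": "move_arm", "body": {
  "motion": [
    [[0,0,-0.143],[0,0,0],0.087],
    [[0,0,-0.143],[0,0,0],0.087],
    [[0,0,-0.143],[0,0,0],0.087],
    [[0,0,-0.143],[0,0,0],0.087],
    [[0,0,-0.143],[0,0,0],0.087],
    [[0,0,-0.143],[0,0,0],0.087],
    [[0,0,-0.143],[0,0,0],0.087],
    [[0,0,0],[0,0,0],0.087]
  ]
}}

```text
clock: 21.0
ee_pos: [0.5523, -0.0088, 0.4018]
ee_rot: [[-0.967, 0.255, 0.0], [0.255, 0.967, 0.021], [0.005, 0.021, -1.0]]
force: [-0.8, 0.1, -0.2]
opening: 1.004
grasp_force: 0.0
```

```bash
python3 -c "
from h import *
s=manip.get_state();print(s['clock'],s['ee_pos'],s['joint_pos'],s['ee_rot'])"
```

```text
21.0 [ 0.5523 -0.0088  0.4018] [ 0.9092  0.4562 -1.3578  1.5485  0.4273  1.4877  0.8539] [[-0.9668  0.2554  0.0005]
 [ 0.2553  0.9666  0.0215]
 [ 0.005   0.0209 -0.9998]]
```

```bash
python3 - <<'E'
from kin import *
s=manip.get_state();q0=np.array(s["joint_pos"]);R0=Ro.from_matrix(s["ee_rot"]);Rt=Ro.from_matrix(pose(284,30));x=np.array(s["ee_pos"])
v=(R0.inv()*Rt).as_rotvec();print("rotvec",v,np.linalg.norm(v))
for X in([.55,0,.40],[.535,.111,.30]):
    q=q0
    for k in np.linspace(.1,1,10):
        q,e=ik(x+(np.array(X)-x)*k,(R0*Ro.from_rotvec(v*k)).as_matrix(),q);print(round(k,1),round(e,3),q.round(2))
E
```

```text
rotvec [ 1.0864  0.6496 -1.8445] 2.237079705133296
0.1 0.0 [ 0.72  0.49 -1.31  1.46  0.49  1.65  0.93]
0.2 0.0 [ 0.64  0.53 -1.29  1.44  0.57  1.77  1.07]
0.3 0.0 [ 0.58  0.55 -1.28  1.43  0.65  1.87  1.22]
0.4 0.0 [ 0.52  0.56 -1.24  1.44  0.73  1.94  1.39]
0.5 0.0 [ 0.44  0.51 -1.12  1.48  0.78  1.94  1.61]
0.6 0.0 [ 0.38  0.49 -1.06  1.53  0.85  1.94  1.8 ]
0.7 0.0 [ 0.35  0.47 -1.04  1.58  0.94  1.94  1.97]
0.8 0.0 [ 0.34  0.47 -1.06  1.64  1.04  1.94  2.13]
0.9 0.0 [ 0.34  0.46 -1.09  1.71  1.14  1.92  2.29]
1.0 0.0 [ 0.35  0.44 -1.13  1.79  1.23  1.88  2.45]
0.1 0.0 [ 0.7   0.5  -1.3   1.49  0.49  1.63  0.9 ]
0.2 0.0 [ 0.61  0.53 -1.28  1.48  0.57  1.73  1.02]
0.3 0.0 [ 0.52  0.57 -1.27  1.49  0.64  1.82  1.14]
0.4 0.0 [ 0.45  0.6  -1.26  1.5   0.72  1.9   1.26]
0.5 0.0 [ 0.37  0.6  -1.2   1.54  0.78  1.94  1.42]
0.6 0.0 [ 0.28  0.58 -1.1   1.58  0.84  1.94  1.59]
0.7 0.0 [ 0.2   0.58 -1.04  1.64  0.91  1.94  1.74]
0.8 0.0 [ 0.13  0.58 -1.01  1.69  0.99  1.94  1.89]
0.9 0.0 [ 0.09  0.59 -1.    1.76  1.07  1.94  2.02]
1.0 0.0 [ 0.05  0.6  -1.01  1.82  1.17  1.94  2.15]
```

Request:
{"method": "move_arm", "body": {
  "motion": [
    [[0.068,0.0406,-0.1153],[0,0,0],0.087],
    [[0.068,0.0406,-0.1153],[0,0,0],0.087],
    [[0.068,0.0406,-0.1153],[0,0,0],0.087],
    [[0.068,0.0406,-0.1153],[0,0,0],0.087],
    [[0.068,0.0406,-0.1153],[0,0,0],0.087],
    [[0.068,0.0406,-0.1153],[0,0,0],0.087],
    [[0.068,0.0406,-0.1153],[0,0,0],0.087],
    [[0.068,0.0406,-0.1153],[0,0,0],0.087],
    [[0.068,0.0406,-0.1153],[0,0,0],0.087],
    [[0.068,0.0406,-0.1153],[0,0,0],0.087]
  ]
}}

```text
clock: 22.0
ee_pos: [0.5524, -0.0079, 0.4022]
ee_rot: [[-0.532, -0.838, -0.124], [-0.592, 0.473, -0.653], [0.605, -0.274, -0.747]]
force: [0.7, 0.8, 0.6]
opening: 0.999
grasp_force: 0.0
```

```bash
cat > goal.py <<'E'
from kin import *
import sys
def goal(X,al,th=30,back=0.013):
    s=manip.get_state();R0=Ro.from_matrix(s["ee_rot"]);R=pose(al,th);T=np.array(X)-back*R[:,2]
    v=(R0.inv()*Ro.from_matrix(R)).as_rotvec();d=T-np.array(s["ee_pos"])
    print(s["clock"],"pos",np.array(s["ee_pos"]),"q",np.array(s["joint_pos"]).round(2));print("turn",v,np.linalg.norm(v),"shift now",R0.inv().apply(d),"shift after turn",R.T@d)
    q,e=ik(T,R,np.array(s["joint_pos"]));print("ik",e,q.round(2))
E
python3 -c "
from goal import *
goal([.5645,-.007,.064],284,30,.15)"
```

```text
22.0 pos [ 0.5524 -0.0079  0.4022] q [ 0.36  0.52 -1.09  1.53  0.9   1.97  1.81]
turn [ 0.4024  0.2417 -0.691 ] 0.835379871317911 shift now [-0.2242  0.1481  0.1163] shift after turn [-0.2919 -0.012   0.0209]
ik 1.5844866727568476e-06 [ 0.01  0.89 -0.98  1.9   1.28  1.92  1.87]
```

Request:
{"method": "move_arm", "body": {
  "motion": [
    [[0.067,0.0403,-0.115],[0,0,0],0.087],
    [[0.067,0.0403,-0.115],[0,0,0],0.087],
    [[0.067,0.0403,-0.115],[0,0,0],0.087],
    [[0.067,0.0403,-0.115],[0,0,0],0.087],
    [[0.067,0.0403,-0.115],[0,0,0],0.087],
    [[0.067,0.0403,-0.115],[0,0,0],0.087],
    [[0,0,0],[0,0,-0.04],0.087],
    [[0,0,0],[0,0,-0.04],0.087],
    [[0,0,0],[0,0,0],0.087]
  ]
}}

```text
clock: 22.9
ee_pos: [0.5346, 0.0658, 0.4459]
ee_rot: [[0.116, -0.969, 0.219], [-0.491, -0.248, -0.835], [0.863, -0.011, -0.505]]
force: [0.7, 1.2, -0.3]
opening: 1.0
grasp_force: 0.0
```

```bash
python3 -c "
from goal import *
goal([.5645,-.007,.064],284,30,.15)"
```

```text
22.9 pos [0.5346 0.0658 0.4459] q [ 0.11  0.41 -1.02  1.69  1.13  1.97  2.43]
turn [-0.0104  0.0058 -0.0062] 0.013412514144771072 shift now [-0.2912 -0.0085  0.1102] shift after turn [-0.2918 -0.0114  0.1084]
ik 2.1589402200712177e-06 [-0.04  0.83 -0.88  1.91  1.24  1.83  1.89]
```

Request:
{"method": "move_arm", "body": {
  "motion": [
    [[-0.005,0.003,-0.003],[-0.036,-0.001,0.013],0.087],
    [[-0.005,0.003,-0.003],[-0.036,-0.001,0.013],0.087],
    [[0,0,0],[-0.036,-0.001,0.013],0.087],
    [[0,0,0],[-0.036,-0.001,0.013],0.087],
    [[0,0,0],[-0.036,-0.001,0.013],0.087],
    [[0,0,0],[-0.036,-0.001,0.013],0.087],
    [[0,0,0],[-0.036,-0.001,0.013],0.087],
    [[0,0,0],[-0.036,-0.001,0.013],0.087],
    [[0,0,0],[0,0,0],0.087],
    [[0,0,0],[0,0,0],0.087]
  ]
}}

```text
clock: 23.9
ee_pos: [0.5275, 0.1128, 0.1413]
ee_rot: [[0.125, -0.972, 0.198], [-0.482, -0.234, -0.844], [0.867, 0.01, -0.498]]
force: [1.7, 0.3, 1.1]
opening: 1.002
grasp_force: 0.0
```

```bash
python3 -c "
from goal import *
goal([.5645,-.007,.064],284,30,.013)
im,c,s=keep('wrist','g1');si,sc=snap('scene')
cv2.imwrite('pics/g.png',np.vstack([cv2.resize(im,(480,300)),cv2.resize(si[100:300,220:440],(480,300),interpolation=2)])[:,:,::-1])"
```

```text
23.9 pos [0.5275 0.1128 0.1413] q [-0.11  0.85 -0.87  1.88  1.19  1.86  1.86]
turn [ 0.0121 -0.0023  0.0043] 0.013039471511902774 shift now [-0.0046 -0.0086  0.1339] shift after turn [-0.0043 -0.0069  0.134 ]
ik 1.272710079436398e-06 [ 0.12  0.89 -0.78  1.99  1.43  1.69  1.89]
```

View pics/g.png

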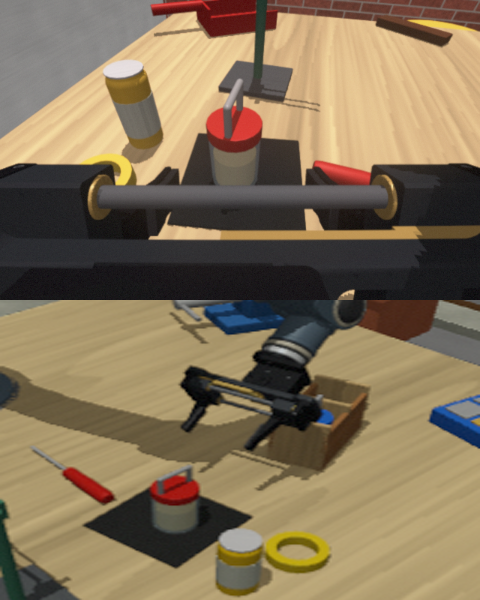

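Request:
{"method": "move_arm", "body": {
  "motion": [
    [[0.012,-0.002,0.004],[0,0,0],0.087],
    [[0,0,0],[-0.0043,-0.007,0],0.087],
    [[0,0,0],[0,0,0.02],0.087],
    [[0,0,0],[0,0,0.02],0.087],
    [[0,0,0],[0,0,0.01],0.087],
    [[0,0,0],[0,0,0],0.087],
    [[0,0,0],[0,0,0],0.087]
  ]
}}

```text
clock: 24.7
ee_pos: [0.5436, 0.0739, 0.1122]
ee_rot: [[0.123, -0.97, 0.208], [-0.486, -0.241, -0.84], [0.865, 0.002, -0.501]]
force: [-0.4, 0.5, 0.5]
opening: 0.999
grasp_force: 0.0
```

```bash
python3 -c "
from goal import *
goal([.5645,-.007,.064],284,30,.013)"
```

```text
24.7 pos [0.5436 0.0739 0.1122] q [-0.06  0.87 -0.84  1.91  1.27  1.8   1.86]
turn [0.0016 0.0011 0.0017] 0.0025840708225105566 shift now [ 0.0001 -0.0008  0.0835] shift after turn [ 0.     -0.0007  0.0835]
ik 8.699689711955441e-07 [ 0.11  0.89 -0.78  1.99  1.43  1.68  1.89]
```

Request:
{"method": "move_arm", "body": {
  "motion": [
    [[0,0,0],[0,-0.0007,0.02],0.087],
    [[0,0,0],[0,0,0.02],0.087],
    [[0,0,0],[0,0,0.02],0.087],
    [[0,0,0],[0,0,0.015],0.087],
    [[0,0,0],[0,0,0.0085],0.087],
    [[0,0,0],[0,0,0],0.087],
    [[0,0,0],[0,0,0],0.087]
  ]
}}

```text
clock: 25.4
ee_pos: [0.5618, 0.0048, 0.0706]
ee_rot: [[0.123, -0.97, 0.209], [-0.486, -0.242, -0.84], [0.865, 0.002, -0.501]]
force: [0.1, 0.4, 0.4]
opening: 0.999
grasp_force: 0.0
```

```bash
python3 -c "
from goal import *
goal([.5645,-.007,.064],284,30,.013);print(manip.get_state()['force'])"
```

```text
25.4 pos [0.5618 0.0048 0.0706] q [ 0.03  0.91 -0.78  1.96  1.38  1.71  1.85]
turn [0.0004 0.0016 0.0015] 0.0022926820630214664 shift now [0.0003 0.0003 0.0007] shift after turn [0.0003 0.0003 0.0007]
ik 2.8018963676990263e-07 [ 0.11  0.89 -0.77  1.99  1.43  1.68  1.89]
[0.1483 0.353  0.3728]
```

Request:
{"method": "move_arm", "body": {
  "motion": [
    [[0,0,0],[0,0,0],0.075],
    [[0,0,0],[0,0,0],0.068],
    [[0,0,0],[0,0,0],0.064],
    [[0,0,0],[0,0,0],0.061],
    [[0,0,0],[0,0,0],0.059],
    [[0,0,0],[0,0,0],0.056],
    [[0,0,0],[0,0,0],0.05],
    [[0,0,0],[0,0,0],0.05],
    [[0,0,0],[0,0,0],0.05],
    [[0,0,0],[0,0,0],0.05]
  ],
  "squeeze": 12
}}

```text
clock: 26.4
ee_pos: [0.5619, 0.0045, 0.0706]
ee_rot: [[0.123, -0.97, 0.209], [-0.486, -0.242, -0.84], [0.865, 0.002, -0.501]]
force: [0.5, 0.7, 0.7]
opening: 0.689
grasp_force: 12.0
```

Request:
{"method": "move_arm", "body": {
  "motion": [
    [[0,0,0],[0.0043,0,-0.0025],0.05],
    [[0,0,0],[0.0087,0,-0.005],0.05],
    [[0,0,0],[0.013,0,-0.0075],0.05],
    [[0,0,0],[0.013,0,-0.0075],0.05],
    [[0,0,0],[0.0043,0,-0.0025],0.05],
    [[-0.022,0,0.0125],[0,0,0],0.05],
    [[-0.022,0,0.0125],[0,0,0],0.05],
    [[0,0,0],[0,0,0],0.05]
  ]
}}

```text
clock: 27.2
ee_pos: [0.5623, 0.0043, 0.12]
ee_rot: [[0.098, -0.982, 0.164], [-0.491, -0.191, -0.85], [0.865, 0.002, -0.501]]
force: [0.8, -0.2, -2.6]
opening: 0.688
grasp_force: 12.0
```

```bash
python3 -c "
from goal import *
goal([.446,-.2601,.112],281.15,30,.013);s=manip.get_state();print(s['force'],s['torque'],s['grasp_force'],s['opening'])"
```

```text
27.2 pos [0.5623 0.0043 0.12  ] q [ 0.05  0.84 -0.81  1.93  1.31  1.75  1.92]
turn [0.0034 0.0011 0.0007] 0.0036725994769744932 shift now [0.1116 0.1646 0.1966] shift after turn [0.1115 0.1652 0.1962]
ik 3.589559359309494e-06 [ 0.61  0.65 -0.78  2.39  1.67  1.45  1.89]
[ 0.8468 -0.1604 -2.5874] [1.5916 0.2777 0.0327] 11.99919730424881 0.6878107136742402
```

Request:
{"method": "move_arm", "body": {
  "motion": [
    [[0,0,0],[0.0056,0.0083,0.0098],0.05],
    [[0,0,0],[0.0112,0.0165,0.0197],0.05],
    [[0,0,0],[0.0134,0.0198,0.0236],0.05],
    [[0,0,0],[0.0145,0.0215,0.0256],0.05],
    [[0,0,0],[0.0145,0.0215,0.0256],0.05],
    [[0,0,0],[0.0145,0.0215,0.0256],0.05],
    [[0,0,0],[0.0134,0.0198,0.0236],0.05],
    [[0,0,0],[0.0112,0.0165,0.0197],0.05],
    [[0,0,0],[0.0078,0.0116,0.0138],0.05],
    [[0,0,0],[0.0056,0.0083,0.0098],0.05]
  ]
}}

```text
clock: 28.2
ee_pos: [0.4409, -0.2516, 0.1189]
ee_rot: [[0.099, -0.982, 0.163], [-0.49, -0.19, -0.85], [0.866, 0.005, -0.5]]
force: [0.4, -0.4, -2.8]
opening: 0.688
grasp_force: 12.0
```

Request:
{"method": "move_arm", "body": {
  "motion": [
    [[0,0,0],[0,0,0],0.05],
    [[0,0,0],[0,0,0],0.05]
  ]
}}

```text
clock: 28.4
ee_pos: [0.4436, -0.2492, 0.119]
ee_rot: [[0.098, -0.981, 0.166], [-0.492, -0.193, -0.849], [0.865, 0.002, -0.501]]
force: [0.1, 1.2, -2.5]
opening: 0.683
grasp_force: 12.0
```

```bash
python3 - <<'E'
from goal import *
from bar import lid
goal([.446,-.2601,.179],281.15,30,.013);s=manip.get_state();print(s['force'],s['ee_rot'])
# where jar lid and prongs are, from the cameras
im,c=snap("wrist");ti,tc=snap("top");si,sc=snap("scene")
J=np.array(s["ee_pos"])+.013*np.array(s["ee_rot"])[:,2];print("jar by kin",J)
for n,i,k in(("w",im,c),("t",ti,tc),("s",si,sc)):
    for off in(0,): 
        uv=proj(k,J+[0,0,.034])[0];b=[int(max(uv[0]-40,0)),int(max(uv[1]-40,0)),int(uv[0]+40),int(uv[1]+40)]
        if n=="w": b=[150,0,500,300]
        try:
            L,_=lid(i,tuple(b));print(n,uv,L,"on lid-top plane",onz(k,L[0],J[2]+.034 if n!="s" else J[2]+.025))
        except Exception as e: print(n,e)
E
```

```text
28.4 pos [ 0.4436 -0.2492  0.119 ] q [ 0.5   0.65 -0.74  2.34  1.59  1.45  1.9 ]
turn [0.001  0.0015 0.0014] 0.0022762703735673484 shift now [ 0.0575 -0.0002 -0.0334] shift after turn [ 0.0576 -0.0003 -0.0333]
ik 1.5454483011103174e-06 [ 0.62  0.46 -0.78  2.37  1.56  1.35  2.04]
[ 0.0517  1.2235 -2.4591] [[ 0.0983 -0.9812  0.1663]
 [-0.4916 -0.1932 -0.8491]
 [ 0.8653  0.0017 -0.5013]]
jar by kin [ 0.4457 -0.2602  0.1125]
w [321.7513 200.152 ] ((208.5, 62.5), 85.60675811767578) on lid-top plane [[ 0.5532 -0.3811  0.1465]]
t [422.9497 240.3939] ((423.0, 232.5), 18.741764068603516) on lid-top plane [[ 0.4675 -0.2608  0.1465]]
s [191.4758 235.5457] ((191.8125, 237.0625), 12.846853256225586) on lid-top plane [[ 0.4422 -0.2589  0.1375]]
```

Request:
{"method": "move_arm", "body": {
  "motion": [
    [[0,0,0],[0.007,0,-0.004],0.05],
    [[0,0,0],[0.0145,0,-0.0084],0.05],
    [[0,0,0],[0.0145,0,-0.0084],0.05],
    [[0,0,0],[0.0145,0,-0.0084],0.05],
    [[0,0,0],[0.007,0,-0.004],0.05],
    [[0,0,0],[0,0,0],0.05],
    [[0,0,0],[0,0,0],0.05],
    [[0,0,0],[0,0,0],0.05]
  ]
}}

```text
clock: 29.35
ee_pos: [0.4431, -0.2495, 0.1846]
ee_rot: [[0.1, -0.981, 0.165], [-0.492, -0.193, -0.849], [0.865, 0.004, -0.502]]
force: [-0.1, 0.8, -1.6]
opening: 0.688
grasp_force: 12.0
```

```bash
python3 - <<'E'
from goal import *
from bar import lid
goal([.503,-.2629,.179],281.15,30,.013);s=manip.get_state();print(s['force'])
J=np.array(s["ee_pos"])+.013*np.array(s["ee_rot"])[:,2];print("jar by kin",J)
for n in("top","scene"):
    i,k=snap(n);uv=proj(k,J+[0,0,.034])[0];u,v=uv.astype(int)
    m=mask(i,(0,170,60),(4,255,255),(u-30,v-25,u+30,v+25))|mask(i,(172,170,60),(180,255,255),(u-30,v-25,u+30,v+25))
    o=mask(i,(8,150,110),(20,255,255),(u-60,v-70,u+60,v+60));b=cv2.boundingRect(m);print(n,uv,b,cv2.minEnclosingCircle(big(m)),"orange",cv2.boundingRect(o),"tips",proj(k,[[.461,-.252,.235],[.461,-.27,.235]]).tolist(),"bar",proj(k,[J+[0,.024,.068],J+[0,-.024,.068]]).tolist())
    cv2.imwrite(f"pics/h_{n}.png",i[:,:,::-1])
    p=i[v-14:v+10,u-14:u+14]
E
```

```text
29.35 pos [ 0.4431 -0.2495  0.1846] q [ 0.56  0.49 -0.8   2.31  1.5   1.4   2.06]
turn [0.0024 0.0018 0.0028] 0.004087127833265888 shift now [ 0.0077 -0.0562  0.0111] shift after turn [ 0.0075 -0.0562  0.0113]
ik 2.826700518099301e-07 [ 0.6   0.53 -0.76  2.23  1.57  1.38  2.13]
[-0.0868  0.8067 -1.5637]
jar by kin [ 0.4453 -0.2605  0.1781]
top [429.5613 238.9957] (418, 227, 24, 24) ((428.9565124511719, 238.56521606445312), 12.128752708435059) orange (406, 191, 36, 77) tips [[428.505812903485, 232.10087330245412], [435.58625694002376, 232.23044967515727]] bar [[423.68730084601515, 237.92631966263303], [442.8363251658966, 238.27130394920977]]
scene [186.3059 216.2574] (174, 207, 26, 23) ((186.23403930664062, 218.8829803466797), 12.465559959411621) orange (173, 207, 41, 33) tips [[191.29718594232747, 210.81209750664118], [184.41686333510134, 214.4573715475645]] bar [[192.6558783087431, 200.9143917955978], [174.21741844647136, 210.43472510679737]]
```

Request:
{"method": "move_arm", "body": {
  "motion": [
    [[0,0,0],[0.001,0,-0.0006],0.05],
    [[0,0,0],[0.0008,-0.006,0.0012],0.05],
    [[0,0,0],[0.0008,-0.007,0.0014],0.05],
    [[0,0,0],[0.0009,-0.007,0.0014],0.05],
    [[0,0,0],[0.0009,-0.007,0.0015],0.05],
    [[0,0,0],[0.0009,-0.007,0.0015],0.05],
    [[0,0,0],[0.0009,-0.007,0.0015],0.05],
    [[0,0,0],[0,0,0],0.05],
    [[0,0,0],[0,0,0],0.05]
  ]
}}

```text
clock: 30.35
ee_pos: [0.4855, -0.2514, 0.1866]
ee_rot: [[0.099, -0.981, 0.165], [-0.491, -0.192, -0.85], [0.865, 0.003, -0.501]]
force: [-0.2, -0.3, -2.8]
opening: 0.687
grasp_force: 12.0
```

```bash
python3 -c "
from goal import *
goal([.503,-.2629,.179],281.15,30,.013);s=manip.get_state();print(s['force'],s['torque'])"
```

```text
30.35 pos [ 0.4855 -0.2514  0.1866] q [ 0.54  0.53 -0.78  2.22  1.51  1.42  2.12]
turn [0.0022 0.0011 0.0018] 0.0030466283006817642 shift now [ 0.0008 -0.015   0.0035] shift after turn [ 0.0008 -0.015   0.0035]
ik 3.329184167233395e-07 [ 0.6   0.53 -0.76  2.23  1.57  1.38  2.13]
[-0.1788 -0.2941 -2.81  ] [ 1.4952  0.29   -0.0428]
```

Request:
{"method": "move_arm", "body": {
  "motion": [
    [[0,0,0],[0.0002,-0.007,0.0016],0.05],
    [[0,0,0],[0.0002,-0.008,0.0018],0.05],
    [[0,0,0],[0,0,0],0.05],
    [[0,0,0],[-0.0035,0,0.002],0.05],
    [[0,0,0],[-0.0043,0,0.0025],0.05],
    [[0,0,0],[-0.0043,0,0.0025],0.05],
    [[0,0,0],[-0.0017,0,0.001],0.05],
    [[0,0,0],[0,0,0],0.05],
    [[0,0,0],[0,0,0],0.05]
  ]
}}

```text
clock: 31.25
ee_pos: [0.5009, -0.2516, 0.1694]
ee_rot: [[0.099, -0.981, 0.166], [-0.491, -0.193, -0.85], [0.866, 0.002, -0.501]]
force: [-0.2, -0.4, -1.9]
opening: 0.687
grasp_force: 12.0
```

Request:
{"method": "move_arm", "body": {
  "motion": [
    [[0,0,0],[-0.0009,0,0.0005],0.05],
    [[0,0,0],[0,0,0],0.05],
    [[0,0,0],[0,0,0],0.05]
  ]
}}

```text
clock: 31.55
ee_pos: [0.5009, -0.2516, 0.1685]
ee_rot: [[0.098, -0.981, 0.166], [-0.491, -0.193, -0.85], [0.866, 0.002, -0.501]]
force: [-1.1, -0.0, -2.9]
opening: 0.683
grasp_force: 12.0
```

Request:
{"method": "move_arm", "body": {
  "motion": [
    [[0,0,0],[-0.0009,0,0.0005],0.05],
    [[0,0,0],[0,0,0],0.05],
    [[0,0,0],[0,0,0],0.05]
  ]
}}

```text
clock: 31.85
ee_pos: [0.5009, -0.2516, 0.1675]
ee_rot: [[0.098, -0.981, 0.166], [-0.491, -0.193, -0.85], [0.866, 0.002, -0.501]]
force: [-0.6, -0.2, -2.5]
opening: 0.682
grasp_force: 12.0
```

Request:
{"method": "move_arm", "body": {
  "motion": [
    [[0,0,0],[-0.0009,0,0.0005],0.05],
    [[0,0,0],[0,0,0],0.05],
    [[0,0,0],[0,0,0],0.05]
  ]
}}

```text
clock: 32.15
ee_pos: [0.5011, -0.2518, 0.1672]
ee_rot: [[0.097, -0.981, 0.166], [-0.489, -0.192, -0.851], [0.867, 0.002, -0.499]]
force: [-1.1, 1.6, 2.1]
opening: 0.685
grasp_force: 12.0
```

Request:
{"method": "move_arm", "body": {
  "motion": [
    [[0,0,0],[0,0,0],0.06],
    [[0,0,0],[0,0,0],0.061],
    [[0,0,0],[0,0,0],0.062],
    [[0,0,0],[0,0,0],0.064],
    [[0,0,0],[0,0,0],0.067],
    [[0,0,0],[0,0,0],0.072],
    [[0,0,0],[0,0,0],0.08],
    [[0,0,0],[0,0,0],0.087],
    [[0,0,0],[0,0,0],0.087],
    [[0,0,0],[0,0,0],0.087]
  ]
}}

```text
clock: 33.15
ee_pos: [0.5008, -0.2516, 0.1663]
ee_rot: [[0.098, -0.981, 0.166], [-0.491, -0.193, -0.85], [0.866, 0.002, -0.501]]
force: [-1.2, 0.6, -0.6]
opening: 0.987
grasp_force: 0.0
```

Request:
{"method": "move_arm", "body": {
  "motion": [
    [[0,0,0],[0,0,0],0.087],
    [[0,0,0],[0,0,0],0.087],
    [[0,0,0],[0,0,-0.01],0.087],
    [[0,0,0],[0,0,-0.02],0.087],
    [[0,0,0],[0,0,-0.03],0.087],
    [[0,0,0],[0,0,-0.04],0.087],
    [[0,0,0],[0,0,-0.04],0.087],
    [[0,0,0],[0,0,-0.02],0.087],
    [[0,0,0],[0,0,0],0.087],
    [[0,0,0],[0,0,0],0.087]
  ]
}}

```text
clock: 34.15
ee_pos: [0.4742, -0.1156, 0.2465]
ee_rot: [[0.098, -0.981, 0.166], [-0.491, -0.193, -0.85], [0.866, 0.002, -0.5]]
force: [-0.1, -0.1, -0.7]
opening: 1.004
grasp_force: 0.0
```

```bash
python3 - <<'E'
from kin import *
s=manip.get_state();print(s["clock"],s["ee_pos"],s["force"],s["opening"],np.array(s["joint_pos"]).round(2))
J=np.array([.5032,-.2629,.101])
for t in range(2):
  for n in("top","scene"):
    i,k=snap(n);u,v=proj(k,J+[0,0,.085])[0].astype(int)
    m=mask(i,(0,170,50),(4,255,255),(u-30,v-30,u+30,v+30))|mask(i,(172,170,50),(180,255,255),(u-30,v-30,u+30,v+30))
    L=cv2.minEnclosingCircle(big(m));print(n,(u,v),L,cv2.boundingRect(m),onz(k,L[0],.101+.085),cen(m))
E
```

```text
34.15 [ 0.4742 -0.1156  0.2465] [-0.1297 -0.059  -0.6907] 1.0044015898702567 [ 0.35  0.45 -0.91  2.16  1.24  1.6   2.12]
top (np.int64(427), np.int64(217)) ((424.0, 217.5), 10.547611236572266) (416, 207, 24, 22) [[ 0.5042 -0.2543  0.186 ]] [425.7137 217.9736]
scene (np.int64(200), np.int64(237)) ((197.5, 238.0), 11.10190200805664) (187, 226, 26, 23) [[ 0.4998 -0.2691  0.186 ]] [197.8832 238.1387]
top (np.int64(427), np.int64(217)) ((425.5, 217.0), 11.011457443237305) (416, 206, 24, 23) [[ 0.5056 -0.2583  0.186 ]] [425.8087 217.8   ]
scene (np.int64(200), np.int64(237)) ((197.5, 238.0), 11.10190200805664) (187, 226, 26, 23) [[ 0.4998 -0.2691  0.186 ]] [197.8982 238.0982]
```

Request:
{"method": "move_arm", "body": {
  "motion": [
    [[0,0,0],[0,0,-0.03],0.087],
    [[0,0,0],[0,0,-0.03],0.087],
    [[0,0,0],[0,0,0],0.087],
    [[0,0,0],[0,0,0],0.087],
    [[0,0,0],[0,0,0],0.087],
    [[0,0,0],[0,0,0],0.087],
    [[0,0,0],[0,0,0],0.087],
    [[0,0,0],[0,0,0],0.087],
    [[0,0,0],[0,0,0],0.087],
    [[0,0,0],[0,0,0],0.087]
  ]
}}

```text
clock: 35.35
ee_pos: [0.4644, -0.0647, 0.2765]
ee_rot: [[0.098, -0.981, 0.166], [-0.491, -0.193, -0.85], [0.866, 0.002, -0.501]]
force: [-0.3, 0.2, -0.3]
opening: 1.002
grasp_force: 0.0
```

Request:
{"method": "move_arm", "body": {
  "motion": [
    [[0,0,0],[0,0,0],0.087],
    [[0,0,0],[0,0,0],0.087],
    [[0,0,0],[0,0,0],0.087],
    [[0,0,0],[0,0,0],0.087],
    [[0,0,0],[0,0,0],0.087],
    [[0,0,0],[0,0,0],0.087],
    [[0,0,0],[0,0,0],0.087],
    [[0,0,0],[0,0,0],0.087],
    [[0,0,0],[0,0,0],0.087],
    [[0,0,0],[0,0,0],0.087]
  ]
}}

```text
clock: 36.35
ee_pos: [0.4644, -0.0646, 0.2765]
ee_rot: [[0.098, -0.981, 0.166], [-0.491, -0.193, -0.85], [0.866, 0.002, -0.501]]
force: [-0.8, 0.4, 0.4]
opening: 0.999
grasp_force: 0.0
```

```bash
python3 - <<'E'
from kin import *
J=np.array([.5032,-.2629,.101]);C=[]
for t in range(6):
  for n in("top","scene"):
    i,k=snap(n);u,v=proj(k,J+[0,0,.085])[0].astype(int)
    m=mask(i,(0,170,50),(4,255,255),(u-30,v-30,u+30,v+30))|mask(i,(172,170,50),(180,255,255),(u-30,v-30,u+30,v+30))
    C.append((k,cen(m)))
for a in (0,1): print(np.array([c for _,c in C[a::2]]))
print("lid",tri(C[0][0],[C[0][1]],C[1][0],[C[1][1]]),manip.get_state()["clock"],manip.get_state()["force"])
E
```

```text
[[425.7467 217.9825]
 [425.7706 218.0346]
 [425.7817 217.7904]
 [425.7489 217.8855]
 [425.7598 217.7991]
 [425.8844 217.8978]]
[[197.938  238.146 ]
 [197.9531 238.1264]
 [197.9855 238.1745]
 [197.8967 238.1255]
 [197.9018 238.1127]
 [197.8796 238.1022]]
lid [[ 0.5011 -0.2638  0.1829  0.0093]] 36.95 [-0.3004 -0.1781 -0.6309]
```

Hanging still at the right height and clear of the bench.

```bash
python3 -c "
from rig import manip
print(manip.close_job())"
```

```text
the job is handed in; nothing more can be done
None
```

The red-lidded jar was stood upright on the mat and released, then gripped by its glass and hung over both prongs; it was hanging still and clear of the bench when I handed the job in at about 37 s.

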